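# Fit the tube platform to the orbital shaker, lock it, load it and start

### The arm

A 6-joint arm with a two-finger parallel gripper is mounted at the origin on a cart in front of the work surface, level with it; the furniture and walls round the work are solid. World frame = base frame: x ahead of the robot, y to its left, z up, the work surface at z = 0. Lengths are in m, angles in rad, forces in N, time in s.
With the tool pointing down it reaches from about 0.35 to 0.775 m from the base axis. Payload 5.5 kg.
Tool frame: the origin (TCP) lies between the finger pads; the fingertips stand 19 mm ahead of it and the grasp point (between the pads) is the TCP; z points along the fingers, y is the line along which they close (so a half turn about z gives the same grasp; the last joint's range is limited). The gripper opens to 85 mm and grips with 20 to 120 N. Pads are 22 mm wide; open, the fingers measure 114 mm over their backs; the gripper's body (76 mm by 85 mm) begins 54 mm behind the grasp point. The pads swing forward as they close: fully open they stand 13 mm farther back than shut.
Start: joints at [1.117, 0.313, 0.046, 1.304, 0, 1.431], TCP at [0.178, 0.547, 0.25] pointing down, gripper open.
Joint ranges: [-2.76, 2.76], [-0.86, 1.69], [-1.03, 1.26], [-2.2, 2.34], [-1.47, 1.5], [-3.14, 3.14]. Speed limits (rad/s): [2.57, 2.57, 3.14, 3.14, 3.14, 3.14].

### API

Orientations are given as a unit quaternion [w, x, y, z].
In Python, from workcell import env gives the robot as it stands.
- The arm moves only by the tool carry_out, never from a script. Its argument "increments" is a list that holds one entry, the list of rows, each a list of 6 numbers: the shift along the tool's x, y, z each as a share of 50 cm, from -1 to 1, then the turn, a rotation vector about the tool's x, y, z each as a share of 2 pi rad, from -1 to 1. In form: [[[x, y, z, ax, ay, az], ...]]. A call has 1 to 5 rows; each row is the pose to reach, as a shift and turn from the pose commanded when the call began, along the tool's axes at that moment, turning the shorter way round; what a row does not reach only later rows make up. A row lasts 1/8 s, in which the tool goes at most 62.5 mm and 10.7 degrees, less where a joint would pass 70% of its speed; a pose out of reach is approached as far as the arm can. A call with a number of a shift or a turn outside -1 to 1 is refused whole. A call with a gripper value outside its range is refused whole. "jaw" is the closure, from 0 (fully open) to 1 (shut), set as the call begins (left out, the last holds). The fingers move at their own pace and stop on an object; "squeeze" is the grip in N (left out, the last holds). Time passes only in rows, so rows that repeat a pose let the fingers close. It gives the time, the measured TCP pose, the force, the opening and the grip force at its end, in the units of the state.
- env.get_state(): the state, without advancing time (a new reading comes with each control period).
- env.read_camera(name): name is "scene" or "top" or "wrist"; returns a dict with "frame" (480x640x3 uint8, blue, green, red), "z_map" (480x640 float32, m along the optical axis (not along the pixel's ray), 0 where there is no reading), "intrinsics" (3x3 intrinsics, pixels), "R" (3x3) and "t" (3): a world point X has camera coordinates R X + t; the wrist camera has in their place "T_tool_cam" (4x4, takes a point from camera to tool coordinates, whose origin is the TCP and whose axes are the flange's). Camera axes: x right, y down, z forward; pixel columns grow to the right and rows downward; lengths in m; the calibration is good to about 2 mm. A picture is of the moment at which its call begins: read the wrist's pose just before it.
- env.hand_in(): hands the job in; it is judged then, once.
Trained networks look in the newest picture that a camera, given by its name, has taken for a name from the list of things; names that differ only in an ending like _2 or _b are one class to them, and where a whole thing is asked for, a point or a joint stands for the part that bears it (a point fixed in the world has none). Each returns a list of dicts, best first, with "score" (0 to 1); they miss things now and then, are a little off and sometimes report something else, mostly with a low value. They report only what shows in the picture. A call takes as long as a camera call. They do not tell look-alikes from the thing itself.
- env.find_in(camera, name): "position" ([x, y, z] in m, in world coordinates, good to about 4 mm: the middle of the surface that is visible of it).
The state is a dict: "clock": time; "joint_pos": joint angles; "qvel": joint speeds; "tau": joint torques, N m; "tcp_pos": TCP position; "orientation": TCP orientation; "wrist_force": force on the tool from outside, world axes, zero at the start; "ft_torque": the same for the moment, N m; "finger_gap": finger opening in m; "grip_force": force on a finger pad.
Only numpy, scipy, OpenCV 4.12 (cv2) and the standard library are available. Lean on these libraries where they do the work, as an engineer would, in place of code of your own. Each camera call takes 0.05 s, during which the arm holds its last target. There are 200 camera calls.

### The job

Get the orbital shaker running with the algae samples: swing its toggle clamp open, lower the tube platform onto the deck so that its three holes go over the three studs and it sits flat, then flip the clamp handle back over centre until it snaps upright and holds the platform down. Move every capped sample tube from the rack into a socket of its own, fully down, then switch the shaker on by pressing down the near end of its rocker; leave the uncapped tube in the rack.

Things in the scene. Friction and masses are not known exactly. Their poses are not given: they have to be found in the camera images.
- shaker: low white bench orbital shaker, fixed on the right of the bench: housing 236 x 190 mm (x -152 to 84, y -115 to 75 mm in its own frame), deck top 72 mm above the bench. Origin on the bench under the deck's centre; -x is its front (control panel, top at 56 mm), y to its left
- rack: grey block rack fixed on the left of the bench, 56 x 306 x 48 mm, one row of five bores along its y axis at 62 mm pitch (centre bore at its centre), 33.5 mm wide, 40 mm deep, floor 8 mm above the bench. Origin at the centre of its underside
- stud0 (a point): tip of the stud behind the deck's centre (55 mm towards shaker +x). The three studs are equal: 9 mm thick, 20 mm high, the top 7 mm tapered to a 3 mm tip
- stud1 (a point): tip of the stud left of the deck's centre (55 mm towards shaker +y)
- stud2 (a point): tip of the stud in front of the deck's centre (55 mm towards shaker -x)
- clamp_handle (a joint): toggle clamp at the deck's right edge: its handle turns about a line along the shaker's x axis, 124 mm right of the deck centre (-y), 99 mm above the bench. 0 = upright, closed; 1.32 rad = open, leaning outwards (-y), bar swung up clear. Dead centre at 0.10: with the platform under it, 5 N at the grip passes it, then it snaps to 0; empty, it moves freely and stays put
- handle_grip (a point): point on the handle's axis 85 mm from its pivot, in the black round grip (18 mm thick, 46 to 113 mm from the pivot); the grip can be pinched from above across the shaker's x axis, and turns between the pads
- clamp_foot: rubber foot at the end of the clamp's bar, 16 mm wide, sprung; closed, it presses on the platform plate 53 mm right of the platform's centre with about 13 N
- switch (a joint): power rocker at the right of the front panel, 26 x 38 mm: 0 = off (near end up), 0.36 rad = on (near end down); stays where it is put; about 3 N on the near end tips it
- switch_near (a point): point on top of the rocker's near half when off (fixed to the housing), 65 mm above the bench, 12 mm in front of its pivot; press here straight down about 5 mm
- platform: loose white square plate, 132 mm wide, 12 mm thick, 0.42 kg: three through holes of 12.6 mm (hole0, 1, 2 at 55 mm along its +x, +y, -x), steel wear pad at -y, four sockets, black T-handle at the centre (bar 18 mm wide along x, 58 mm long along y, 57 to 75 mm above the underside). Fits one way: hole0 on stud0, 1 on 1, 2 on 2, wear pad under the clamp foot. Origin: centre of the underside, z up
- hole0 (a point): underside mouth of the hole at platform +x
- hole1 (a point): underside mouth of the hole at platform +y
- hole2 (a point): underside mouth of the hole at platform -x
- socket0 (a point): centre of the floor of the tube socket at platform x 41, y 41 mm, 12 mm above the underside; bore 36 mm, 40 mm deep, outside 43 mm wide
- socket1 (a point): centre of the floor of the tube socket at platform x -41, y 41 mm, 12 mm above the underside; bore 36 mm, 40 mm deep, outside 43 mm wide
- socket2 (a point): centre of the floor of the tube socket at platform x -41, y -41 mm, 12 mm above the underside; bore 36 mm, 40 mm deep, outside 43 mm wide
- socket3 (a point): centre of the floor of the tube socket at platform x 41, y -41 mm, 12 mm above the underside; bore 36 mm, 40 mm deep, outside 43 mm wide
- tube_1: capped 50 mL sample tube standing in a bore of the rack, 34 mm wide at the cap, body 30 mm wide, 116 mm tall, cap from 104 to 116 mm above the foot; 0.055 kg. Origin at the centre of its foot, z towards the cap. May be absent (None)
- tube_2: capped 50 mL sample tube standing in a bore of the rack, 34 mm wide at the cap, body 30 mm wide, 116 mm tall, cap from 104 to 116 mm above the foot; 0.055 kg. Origin at the centre of its foot, z towards the cap. May be absent (None)
- tube_3: capped 50 mL sample tube standing in a bore of the rack, 34 mm wide at the cap, body 30 mm wide, 116 mm tall, cap from 104 to 116 mm above the foot; 0.055 kg. Origin at the centre of its foot, z towards the cap. May be absent (None)
- tube_4: capped 50 mL sample tube standing in a bore of the rack, 34 mm wide at the cap, body 30 mm wide, 116 mm tall, cap from 104 to 116 mm above the foot; 0.055 kg. Origin at the centre of its foot, z towards the cap. May be absent (None)
- open_tube: uncapped empty tube, 30 mm wide (32 mm at the rim), 112 mm tall, standing in the rack among the others; stays there. Origin at the centre of its foot
- microscope: fixed microscope between the rack and the shaker, 375 mm tall; it fills x 0.27 to 0.54, y -0.09 to 0.13; carry things round behind it (x above 0.64) or over it. Origin at the middle of its foot
Not all that is in view belongs to the job. What is shaped like the tube_1 but brown, pink or purple is not meant.

How it is judged:
On the way, in this order (a step that is already met when the one before it is completed fails the run):
1. the clamp is swung open (value of joint clamp_handle above 1 rad), for 0.2 s.
2. the platform sits flat on the deck with its three holes over the studs (horizontal distance between hole0 and stud0 below 0.004 m and horizontal distance between hole1 and stud1 below 0.004 m and horizontal distance between hole2 and stud2 below 0.004 m and z of platform in the frame of shaker below 0.075 m), for 0.2 s.
3. the clamp is snapped shut on the seated platform (all of step 2 and value of joint clamp_handle below 0.06 rad and contact force between clamp_foot and platform above 1 N), for 0.3 s.
4. every capped tube stands in a socket of the clamped platform (all of step 3 and ((horizontal distance between tube_1 and socket0 below 0.009 m and z of tube_1 in the frame of socket0 below 0.006 m) or (horizontal distance between tube_1 and socket1 below 0.009 m and z of tube_1 in the frame of socket1 below 0.006 m) or (horizontal distance between tube_1 and socket2 below 0.009 m and z of tube_1 in the frame of socket2 below 0.006 m) or (horizontal distance between tube_1 and socket3 below 0.009 m and z of tube_1 in the frame of socket3 below 0.006 m)) and ((horizontal distance between tube_2 and socket0 below 0.009 m and z of tube_2 in the frame of socket0 below 0.006 m) or (horizontal distance between tube_2 and socket1 below 0.009 m and z of tube_2 in the frame of socket1 below 0.006 m) or (horizontal distance between tube_2 and socket2 below 0.009 m and z of tube_2 in the frame of socket2 below 0.006 m) or (horizontal distance between tube_2 and socket3 below 0.009 m and z of tube_2 in the frame of socket3 below 0.006 m)) and ((horizontal distance between tube_3 and socket0 below 0.009 m and z of tube_3 in the frame of socket0 below 0.006 m) or (horizontal distance between tube_3 and socket1 below 0.009 m and z of tube_3 in the frame of socket1 below 0.006 m) or (horizontal distance between tube_3 and socket2 below 0.009 m and z of tube_3 in the frame of socket2 below 0.006 m) or (horizontal distance between tube_3 and socket3 below 0.009 m and z of tube_3 in the frame of socket3 below 0.006 m)) and ((horizontal distance between tube_4 and socket0 below 0.009 m and z of tube_4 in the frame of socket0 below 0.006 m) or (horizontal distance between tube_4 and socket1 below 0.009 m and z of tube_4 in the frame of socket1 below 0.006 m) or (horizontal distance between tube_4 and socket2 below 0.009 m and z of tube_4 in the frame of socket2 below 0.006 m) or (horizontal distance between tube_4 and socket3 below 0.009 m and z of tube_4 in the frame of socket3 below 0.006 m)) and angle between each of tube_1, tube_2, tube_3, tube_4's own z axis and vertical below 0.2 rad), for 0.3 s.
5. the shaker is switched on (value of joint switch above 0.27 rad), for 0.2 s.
At the end, for the whole second after the job is handed in: platform flat on the deck (3 mm), each hole within 4 mm of its stud; clamp handle within 0.06 rad of upright, foot pressing on the platform; every capped tube upright (0.2 rad), within 6 mm of a socket floor; rocker above 0.27 rad; uncapped tube upright, within 60 mm of its place; all at rest (all of step 4 and value of joint switch above 0.27 rad and linear speed of platform below 0.02 m/s and linear speed of each of tube_1, tube_2, tube_3, tube_4 below 0.03 m/s and angle between open_tube's own z axis and vertical below 0.1 rad and distance of open_tube from where it was at the start of the episode below 0.06 m); the robot touches nothing.
It fails at once if the uncapped tube is knocked over or carried off (angle between open_tube's own z axis and vertical above 0.6 rad or distance of open_tube from where it was at the start of the episode above 0.1 m).
Of tube_1, tube_2, tube_3, tube_4 only 2 to 4 are there at a start; the rules pass over those that are not, and their reading is None.
At some moment in a run one of platform, tube_1, tube_2, tube_3, tube_4 may be knocked a few centimetres aside while the robot is not near it.
It also fails if it takes over 210 s, if anything falls off the work surface, if the arm or the gripper's body presses on something with over 40 N, if the wrist force passes 120 N, or if a joint passes its speed limit or range.

## Working session

There is one attempt and no reset: what is moved stays moved. The work goes in short steps, Python scripts to look and compute and a tool call to move; the robot and the scene stay as the last step left them, time stands still between calls to the robot, and variables do not carry over. Pictures are saved under pics/ and viewed, at most 14 in all, crops included, and the job is handed in when it is done.

Besides the shell and the picture viewer there is one more tool, called after ">>>" in YAML: its name, and indented under it one key for each argument. carry_out: Moves the arm, as the interface text tells. Its arguments: {"type":"object","properties":{"increments":{"type":"array","items":{"type":"array","items":{"type":"array","items":{"type":"number","minimum":-1,"maximum":1}}}},"jaw":{"type":"number"},"squeeze":{"type":"number"}},"required":["increments"]}

```bash
mkdir -p pics; ls; python3 - <<'E'
from workcell import env
import cv2,numpy as np
s=env.get_state(); print({k:np.round(v,3).tolist() for k,v in s.items()})
for c in ["scene","top"]:
    d=env.read_camera(c); cv2.imwrite(f"pics/{c}0.png",d["frame"])
    print(c,np.round(d["intrinsics"],1).tolist(),np.round(-d["R"].T@d["t"],3))
    for n in ["shaker","rack","stud0","stud1","stud2","handle_grip","clamp_foot","switch_near","switch","platform","hole0","hole1","hole2","socket0","socket1","socket2","socket3","tube_1","open_tube","microscope"]:
        try: print(n,[(np.round(r["position"],3).tolist(),round(r["score"],2)) for r in env.find_in(c,n)][:8])
        except Exception as e: print(n,e)
print(env.get_state()["clock"])
E
```

```text
pics
{'clock': 0.0, 'joint_pos': [1.117, 0.314, 0.045, 1.304, 0.0, 1.431], 'qvel': [0.001, 0.002, -0.0, -0.002, 0.001, -0.0], 'tau': [0.001, -48.063, 29.853, 0.019, -0.0, -0.0], 'tcp_pos': [0.177, 0.546, 0.249], 'orientation': [-0.0, 0.156, 0.988, -0.001], 'wrist_force': [0.613, -0.909, -0.144], 'ft_torque': [0.028, 0.004, 0.003], 'grip_force': 0.0, 'finger_gap': 0.085}
scene [[495.4, 0.0, 317.3], [0.0, 495.4, 234.8], [0.0, 0.0, 1.0]] [0.765 0.942 1.1  ]
shaker [([0.546, -0.244, 0.072], 0.75)]
rack [([0.609, 0.329, 0.051], 0.63)]
stud0 [([0.549, -0.24, 0.073], 0.87), ([0.427, 0.243, 0.022], 0.32)]
stud1 [([0.549, -0.24, 0.073], 0.87), ([0.427, 0.243, 0.022], 0.32)]
stud2 [([0.549, -0.24, 0.073], 0.87), ([0.427, 0.243, 0.022], 0.32)]
handle_grip [([0.554, -0.348, 0.164], 0.58), ([0.425, 0.24, 0.019], 0.23)]
clamp_foot [([0.545, -0.245, 0.071], 0.67)]
switch_near [([0.548, -0.238, 0.073], 0.79), ([0.544, 0.369, 0.114], 0.16)]
switch [([0.426, 0.244, 0.019], 0.64), ([0.432, -0.303, 0.066], 0.4)]
platform [([0.427, 0.243, 0.024], 0.72), ([0.548, -0.242, 0.073], 0.29)]
hole0 [([0.427, 0.2
[... 1404 characters left out ...]
, 0.22)]
platform [([0.422, 0.232, 0.014], 0.97)]
hole0 [([0.423, 0.232, 0.01], 0.79)]
hole1 [([0.423, 0.232, 0.01], 0.79)]
hole2 [([0.423, 0.232, 0.01], 0.79)]
socket0 [([0.422, 0.232, 0.008], 0.93), ([0.514, -0.257, 0.073], 0.55)]
socket1 [([0.422, 0.232, 0.008], 0.93), ([0.514, -0.257, 0.073], 0.55)]
socket2 [([0.422, 0.232, 0.008], 0.93), ([0.514, -0.257, 0.073], 0.55)]
socket3 [([0.422, 0.232, 0.008], 0.93), ([0.514, -0.257, 0.073], 0.55)]
tube_1 [([0.398, 0.416, 0.116], 0.82), ([0.458, 0.489, 0.117], 0.8), ([0.535, 0.482, 0.118], 0.69), ([0.537, 0.358, 0.124], 0.46), ([0.567, 0.149, 0.114], 0.46)]
open_tube [([0.489, 0.397, 0.09], 0.53), ([0.514, -0.257, 0.068], 0.5)]
microscope []
2.1
```

View pics/scene0.png

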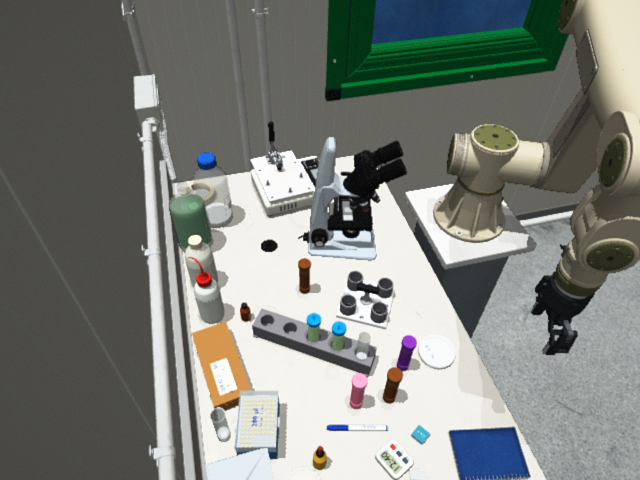

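View pics/top0.png

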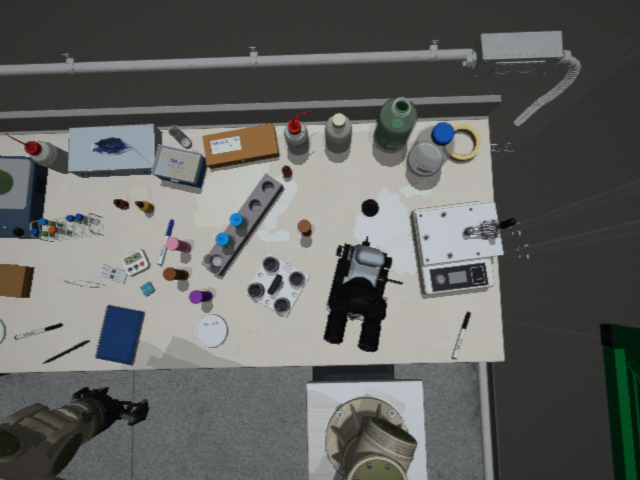

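```bash
cat > h.py <<'E'
from workcell import env
import cv2,numpy as np
from scipy.spatial.transform import Rotation as Ro
def cloud(d):
    K=d["intrinsics"];z=d["z_map"];v,u=np.indices(z.shape)
    P=np.stack([(u-K[0,2])/K[0,0]*z,(v-K[1,2])/K[1,1]*z,z],-1)
    W=(P-d["t"])@d["R"]; W[z<=0]=np.nan; return W
def ortho(d,x0,x1,y0,y1,h,s=2000):
    # rows: x from x1 (top) down, cols: y from y1 (left)
    w,ht=int((y1-y0)*s),int((x1-x0)*s)
    px=np.float32([[0,0],[w,0],[w,ht],[0,ht]]); W=np.array([[x1,y1,h],[x1,y0,h],[x0,y0,h],[x0,y1,h]])
    c=W@d["R"].T+d["t"]; p=c@d["intrinsics"].T; p=np.float32(p[:,:2]/p[:,2:])
    return cv2.warpPerspective(d["frame"],cv2.getPerspectiveTransform(p,px),(w,ht),flags=cv2.INTER_CUBIC)
def wristRt(d,s):
    q=s["orientation"];R=Ro.from_quat([q[1],q[2],q[3],q[0]]).as_matrix()
    T=np.eye(4);T[:3,:3]=R;T[:3,3]=s["tcp_pos"];M=np.linalg.inv(T@np.array(d["T_tool_cam"]))
    d["R"]=M[:3,:3];d["t"]=M[:3,3];return d
def rect(W,lo,hi,zlo,zhi):
    m=(W[...,2]>zlo)&(W[...,2]<zhi)&(W[...,0]>lo[0])&(W[...,0]<hi[0])&(W[...,1]>lo[1])&(W[...,1]<hi[1])
    return W[m]
def move(p,yaw=None,s=None):
    """row for TCP to p with tool-down; yaw = direction of tool x in world; prints share numbers"""
    s=s or env.get_state();q=s["orientation"];R=Ro.from_quat([q[1],q[2],q[3],q[0]])
    sh=R.inv().apply(np.array(p)-s["tcp_pos"])/0.5
    r=np.zeros(3)
    if yaw is not None:
        c,sn=np.cos(yaw),np.sin(yaw)
        T=Ro.from_matrix(np.array([[c,sn,0],[sn,-c,0],[0,0,-1]]))
        r=(R.inv()*T).as_rotvec()/(2*np.pi)
    return np.round(np.r_[sh,r],4).tolist()
E
python3 - <<'E'
from h import *
d=env.read_camera("top");e=env.read_camera("scene");W=cloud(d);V=cloud(e)
for nm,w in(("top",W),("scene",V)):
    print(nm)
    for lab,lo,hi,a,b in [("deck",(.35,-.4),(.7,-.12),.066,.08),("panel",(.35,-.4),(.7,-.12),.05,.062),("rack",(.3,.15),(.75,.55),.042,.054),("plate",(.3,.1),(.55,.35),.007,.02),("caps",(.3,.15),(.75,.55),.105,.13)]:
        P=rect(w,lo,hi,a,b)
        print(lab,len(P),np.round(np.median(P,0),4) if len(P) else 0, np.round(np.concatenate([np.ravel(x) for x in cv2.minAreaRect(np.float32(P[:,:2]*1000))]),1) if len(P)>5 else "")
a=ortho(d,.36,.66,-.42,-.12,.072); b=ortho(d,.28,.58,.09,.39,.052)
cv2.imwrite("pics/o1.png",cv2.resize(np.hstack([a,b]),(800,400)))
E
```

```text
top
deck 4038 [ 0.5373 -0.2534  0.0713] [ 513.9 -263.8  204.5  214.4    5.5]
panel 2033 [ 0.4392 -0.2493  0.0548] [ 508.4 -246.8  233.1  188.1    6.1]
rack 1935 [0.5746 0.3086 0.0479] [545.9 335.5 437.2 356.7  10.2]
plate 1654 [0.4214 0.2293 0.0117] [442.4 229.1 220.  229.9   2.9]
caps 880 [0.5291 0.4186 0.1169] [538.1 347.6 185.2 381.6  32.4]
scene
deck 1857 [ 0.5442 -0.2479  0.0733] [ 512.5 -264.3  205.1  220.3    5.4]
panel 727 [ 0.4825 -0.2375  0.0562] [ 507.9 -247.8  235.3  192.7    6.8]
rack 2572 [0.5645 0.3109 0.0488] [542.1 333.2 404.7 367.9   2. ]
plate 1075 [0.4301 0.2466 0.0136] [427.3 219.3 237.2 235.1  89.9]
caps 1182 [0.5284 0.4239 0.1176] [537.7 348.  184.7 377.5  32.8]Traceback (most recent call last):
  File "<stdin>", line 9, in <module>
    return _nx.concatenate(arrs, 1, dtype=dtype, casting=casting)
           ~~~~~~~~~~~~~~~^^^^^^^^^^^^^^^^^^^^^^^^^^^^^^^^^^^^^^^
ValueError: all the input array dimensions except for the concatenation axis must match exactly, but along dimension 0, the array at index 0 has size 600 and the array at index 1 has size 599
```

```bash
sed -i 's/int((y1-y0)\*s),int((x1-x0)\*s)/round((y1-y0)*s),round((x1-x0)*s)/' h.py
python3 - <<'E'
from h import *
d=env.read_camera("top")
a=ortho(d,.36,.66,-.42,-.12,.072); b=ortho(d,.28,.58,.09,.39,.052)
cv2.imwrite("pics/o1.png",cv2.resize(np.hstack([a,b]),(800,400)))
E
```

```text
(no output)
```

View pics/o1.png

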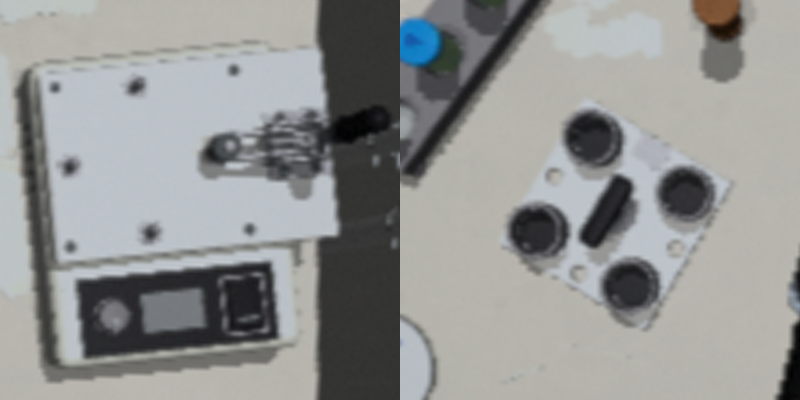

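```bash
python3 - <<'E'
from h import *
print(move((.30,.50,.46),np.radians(148)),move((.42,.233,.42),np.radians(148.5)))
E
```

```text
[-0.262, -0.0137, -0.4193, 0.0, -0.0, 0.0389] [-0.6551, -0.4475, -0.3394, 0.0, -0.0, 0.0376]
```

Ortho picture: studs at (136,86), (70,166), (152,232). The clamp handle stands upright at the right edge, the rocker is at (243,303), and the platform's wear pad is at (652,150) with holes at (555,176), (676,247) and (578,273).

Tube candidates in the scene picture:
- **Blue caps in the rack:** (314,322) and (339,330). These are the ones meant.
- **Open tube:** (363,345), stays in the rack.
- **Look-alikes:** pink (358,390), brown (393,385) and (304,275), purple (406,352).

>>> carry_out:
  increments:
    - [[-0.2, -0.01, -0.4, 0, 0, 0.02], [-0.262, -0.0137, -0.42, 0, 0, 0.0376], [-0.262, -0.0137, -0.42, 0, 0, 0.0376], [-0.4, -0.2, -0.38, 0, 0, 0.0376], [-0.4, -0.2, -0.38, 0, 0, 0.0376]]
  jaw: 0

```text
clock: 2.88
tcp_pos: [0.3295, 0.4046, 0.4372]
orientation: [0.0, 0.271, 0.963, 0.001]
wrist_force: [0.8, -0.8, 0.0]
finger_gap: 0.0851
grip_force: 0.0
```

```bash
python3 - <<'E'
from h import *
print(move((.42,.233,.42),np.radians(148.5)))
E
```

```text
[-0.3335, -0.1983, 0.0344, 0.0002, 0.0001, 0.0001]
```

>>> carry_out:
  increments:
    - [[-0.333, -0.198, 0.034, 0, 0, 0], [-0.333, -0.198, 0.034, 0, 0, 0], [-0.333, -0.198, 0.034, 0, 0, 0], [-0.333, -0.198, 0.034, 0, 0, 0], [-0.333, -0.198, 0.034, 0, 0, 0]]

```text
clock: 3.5
tcp_pos: [0.4186, 0.2336, 0.4196]
orientation: [-0.0, 0.272, 0.962, 0.0]
wrist_force: [-0.4, 1.1, -0.4]
finger_gap: 0.0857
grip_force: 0.0
```

```bash
python3 - <<'E'
from h import *
s=env.get_state();d=wristRt(env.read_camera("wrist"),s)
print(s["tcp_pos"],s["joint_pos"], "cam",-d["R"].T@d["t"],np.round(d["R"],3).tolist(),d["intrinsics"].tolist())
cv2.imwrite("pics/w1.png",d["frame"])
a=ortho(d,.32,.52,.13,.33,.075,2000);b=ortho(d,.32,.52,.13,.33,.012,2000)
cv2.imwrite("pics/w1o.png",np.hstack([a,b]))
for n in["hole0","socket0","platform","tube_1","open_tube"]:
    print(n,[(np.round(r["position"],4).tolist(),round(r["score"],2)) for r in env.find_in("wrist",n)])
W=cloud(d);P=rect(W,(.32,.13),(.52,.33),.008,.085)
for a,b in((.009,.016),(.046,.056),(.068,.08)):
    Q=P[(P[:,2]>a)&(P[:,2]<b)];print(len(Q),np.median(Q[:,2]),cv2.minAreaRect(np.float32(Q[:,:2]*1000)))
E
```

```text
[0.41863165 0.23363308 0.41959037] [3.41071732e-01 1.35967778e-01 2.31421264e-01 1.66613657e+00
 5.11735916e-04 8.92878752e-01] cam [0.34566323 0.27848803 0.54251216] [[0.525, 0.851, -0.0], [0.804, -0.496, 0.328], [0.28, -0.172, -0.945]] [[401.28324227093316, 0.0, 323.37394263974943], [0.0, 401.28324227093316, 240.5044677934579], [0.0, 0.0, 1.0]]
hole0 [([0.4159, 0.2357, 0.0075], 0.81), ([0.5719, 0.3213, 0.046], 0.18)]
socket0 [([0.4211, 0.2366, 0.0158], 0.89)]
platform [([0.4155, 0.2361, 0.0125], 0.63)]
tube_1 [([0.5337, 0.3609, 0.1238], 0.88), ([0.3908, 0.4268, 0.1133], 0.74), ([0.4557, 0.4958, 0.1103], 0.7), ([0.5834, 0.3261, 0.1214], 0.66), ([0.5298, 0.4924, 0.0968], 0.65), ([0.5648, 0.1516, 0.101], 0.6)]
open_tube [([0.4946, 0.3975, 0.0933], 0.87)]
6884 0.011521292759379406 ((421.16888427734375, 233.56919860839844), (132.08346557617188, 132.2006378173828), 59.13685989379883)
1281 0.051015672660059005 ((421.0346984863281, 233.61410522460938), (124.72477722167969, 123.50084686279297), 59.311771392822266)
729 0.07365978595137955 ((421.0534362792969, 233.52488708496094), (17.773475646972656, 57.49885177612305), 58.71620178222656)
```

View pics/w1o.png

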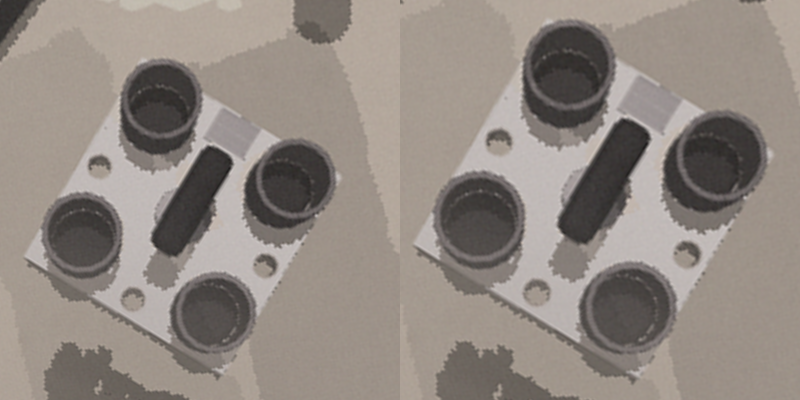

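Picture: wear pad at (232,135) with hole1 opposite at (133,300), so the platform is at (421,234) mm with yaw 59°. The rectangle fits give 132 mm for the plate, 18x58 mm for the bar and correct heights. Next is the shaker.

```bash
python3 - <<'E'
from h import *
print(move((.42,.233,.48),np.radians(148.5)),move((.52,-.04,.48),np.radians(130)),move((.54,-.25,.48),np.radians(96)))
E
```

```text
[-0.0058, -0.0015, -0.1207, 0.0001, 0.0, 0.0003] [-0.4608, -0.3635, -0.1208, 0.0001, 0.0, 0.0517] [-0.7137, -0.7013, -0.1209, 0.0001, -0.0, 0.1462]
```

>>> carry_out:
  increments:
    - [[0, 0, -0.12, 0, 0, 0], [-0.12, -0.09, -0.12, 0, 0, 0.0], [-0.22, -0.17, -0.12, 0, 0, 0.02], [-0.32, -0.25, -0.12, 0, 0, 0.04], [-0.41, -0.33, -0.12, 0, 0, 0.0517]]

```text
clock: 4.42
tcp_pos: [0.5035, -0.002, 0.4795]
orientation: [0.0, 0.424, 0.906, 0.0]
wrist_force: [0.4, 0.7, 0.2]
finger_gap: 0.0856
grip_force: 0.0
```

```bash
python3 - <<'E'
from h import *
print(move((.54,-.25,.48),np.radians(96)))
E
```

```text
[-0.4276, -0.2617, -0.0011, 0.0001, -0.0, 0.094]
```

>>> carry_out:
  increments:
    - [[-0.42, -0.26, 0, 0, 0, 0.094], [-0.42, -0.26, 0, 0, 0, 0.094], [-0.42, -0.26, 0, 0, 0, 0.094], [-0.42, -0.26, 0, 0, 0, 0.094], [-0.42, -0.26, 0, 0, 0, 0.094]]

```text
clock: 5.05
tcp_pos: [0.5388, -0.2494, 0.4764]
orientation: [-0.002, 0.67, 0.742, -0.001]
wrist_force: [-1.1, 0.8, -0.4]
finger_gap: 0.0851
grip_force: 0.0
```

```bash
cat > shk.py <<'E'
from h import *
from scipy.ndimage import label
s=env.get_state();d=wristRt(env.read_camera("wrist"),s);W=cloud(d)
print(s["tcp_pos"],s["joint_pos"])
P=rect(W,(.34,-.42),(.68,-.1),.068,.0755);print("deck",len(P),np.median(P[:,2]),cv2.minAreaRect(np.float32(P[:,:2]*1000)))
P=rect(W,(.34,-.42),(.68,-.1),.05,.0755);print("house",len(P),cv2.minAreaRect(np.float32(P[:,:2]*1000)))
o=np.array([.540,-.224]);th=np.radians(6.2);R=np.array([[np.cos(th),-np.sin(th)],[np.sin(th),np.cos(th)]])
S=[]
for v in((.055,0),(0,.055),(-.055,0)):
    g=o+R@v;P=rect(W,g-.018,g+.018,.079,.1);S.append(P[P[:,2]>.081][:,:2].mean(0) if len(P) else g*np.nan);print("stud",len(P),np.round(P.max(0),4) if len(P) else 0,np.round(S[-1],4))
S=np.array(S);dd=S[0]-S[2];print("yaw",np.degrees(np.arctan2(dd[1],dd[0])),"c",(S[0]+S[2])/2,np.hypot(*dd))
g=o+R@(0,-.124);P=rect(W,g-(.06,.12),g+(.06,.06),.14,.24)
print("grip",len(P),np.round(P.min(0),3),np.round(P.max(0),3),np.round(P.mean(0),4))
for n in["handle_grip","clamp_foot","switch","switch_near","stud0"]:
    print(n,[(np.round(r["position"],4).tolist(),round(r["score"],2)) for r in env.find_in("wrist",n)])
E
python3 - <<'E'
exec(open("shk.py").read())
cv2.imwrite("pics/s1.png",d["frame"])
E
```

```text
[ 0.53878435 -0.24935694  0.47636307] [-5.68399054e-01  4.54593112e-01  8.22107061e-01  1.94200363e+00
 -4.63250895e-04  9.01137295e-01]
deck 16189 0.0714081961906269 ((514.5072021484375, -265.6068115234375), (203.43521118164062, 213.70022583007812), 5.613504886627197)
house 24284 ((510.30633544921875, -264.9056701660156), (231.51161193847656, 216.37823486328125), 5.631413459777832)
stud 44 [ 0.5995 -0.2174  0.0928] [ 0.5945 -0.2213]
stud 43 [ 0.5387 -0.1681  0.0926] [ 0.5351 -0.1724]
stud 41 [ 0.4902 -0.2281  0.0915] [ 0.4863 -0.2317]
yaw 5.476469144137502 c [ 0.54040364 -0.22648713] 0.10865948776866918
grip 533 [ 0.543 -0.357  0.143] [ 0.563 -0.34   0.212] [ 0.5521 -0.345   0.1861]
handle_grip [([0.5514, -0.3421, 0.1731], 0.68)]
clamp_foot []
switch [([0.4367, -0.3028, 0.0564], 0.6)]
switch_near []
stud0 [([0.5139, -0.2522, 0.0704], 0.89)]
```

View pics/s1.png

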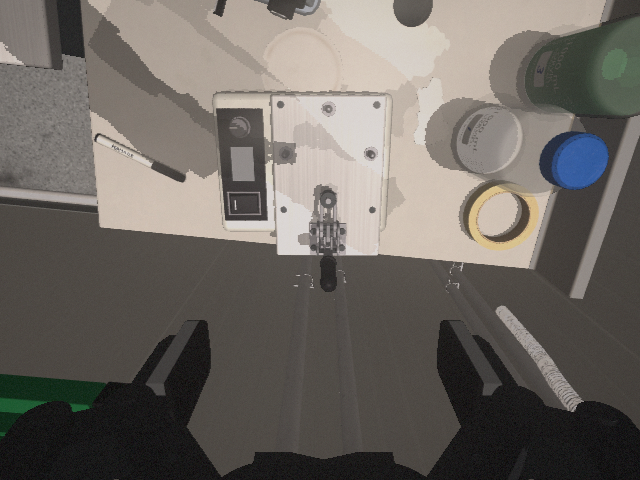

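The picture shows the shaker from above: studs at (328,107), (286,153) and (370,154), clamp at (328,235), upright grip at (328,270), rocker at (245,205). The grip measures (.552,-.348) with its top at z .212, as expected.

```bash
python3 - <<'E'
from h import *
y=np.radians(95.7)
print(move((.5528,-.350,.27),y),move((.5528,-.350,.184),y))
for t in(.3,.6,.9,1.15,1.3): print(np.round([-.17*np.sin(t),.17*(1-np.cos(t))],4))
E
```

```text
[-0.2141, 0.0063, 0.4212, 0.0002, 0.0001, 0.0013] [-0.214, 0.0061, 0.5932, 0.0002, 0.0001, 0.0013]
[-0.0502  0.0076]
[-0.096   0.0297]
[-0.1332  0.0643]
[-0.1552  0.1006]
[-0.1638  0.1245]
```

>>> carry_out:
  increments:
    - [[-0.214, 0.006, 0.1, 0, 0, 0.001], [-0.214, 0.006, 0.2, 0, 0, 0.001], [-0.214, 0.006, 0.3, 0, 0, 0.001], [-0.214, 0.006, 0.42, 0, 0, 0.001], [-0.214, 0.006, 0.42, 0, 0, 0.001]]
  jaw: 0
  squeeze: 20

```text
clock: 5.98
tcp_pos: [0.5489, -0.3479, 0.2637]
orientation: [-0.006, 0.671, 0.742, -0.0]
wrist_force: [-0.2, 1.0, 0.5]
finger_gap: 0.0851
grip_force: 0.0
```

>>> carry_out:
  increments:
    - [[0, 0, 0.09, 0, 0, 0], [0, 0, 0.172, 0, 0, 0], [0, 0, 0.172, 0, 0, 0], [0, 0, 0.172, 0, 0, 0]]

```text
clock: 6.48
tcp_pos: [0.5541, -0.3526, 0.1877]
orientation: [0.003, 0.671, 0.742, 0.0]
wrist_force: [0.2, 0.4, 0.2]
finger_gap: 0.0854
grip_force: 0.0
```

>>> carry_out:
  increments:
    - [[0, 0, 0, 0, 0, 0], [0, 0, 0, 0, 0, 0], [0, 0, 0, 0, 0, 0], [0, 0, 0, 0, 0, 0], [0, 0, 0, 0, 0, 0]]
  jaw: 1

```text
clock: 7.1
tcp_pos: [0.5533, -0.3519, 0.184]
orientation: [0.001, 0.671, 0.741, 0.001]
wrist_force: [4.7, 1.0, 0.7]
finger_gap: 0.0172
grip_force: 22.7
```

Gripped. Swinging it open along the arc.

>>> carry_out:
  increments:
    - [[-0.025, 0, 0.002, 0, 0, 0], [-0.05, 0, 0.0076, 0, 0, 0], [-0.074, 0, 0.0165, 0, 0, 0], [-0.096, 0, 0.0297, 0, 0, 0], [-0.096, 0, 0.0297, 0, 0, 0]]

```text
clock: 7.72
tcp_pos: [0.558, -0.4001, 0.1685]
orientation: [0.001, 0.671, 0.741, 0.001]
wrist_force: [5.7, 1.4, 1.5]
finger_gap: 0.0171
grip_force: 22.1
```

>>> carry_out:
  increments:
    - [[-0.02, 0, 0.016, 0, 0, 0], [-0.037, 0, 0.0346, 0, 0, 0], [-0.05, 0, 0.054, 0, 0, 0], [-0.059, 0, 0.071, 0, 0, 0], [-0.0665, 0, 0.093, 0, 0, 0]]

```text
clock: 8.35
tcp_pos: [0.5615, -0.4342, 0.1225]
orientation: [0.002, 0.671, 0.741, 0.0]
wrist_force: [6.4, -1.4, 3.5]
finger_gap: 0.0175
grip_force: 21.4
```

>>> carry_out:
  increments:
    - [[0, 0, 0, 0, 0, 0], [0, 0, 0, 0, 0, 0], [0, 0, 0, 0, 0, 0]]

```text
clock: 8.72
tcp_pos: [0.5614, -0.4342, 0.122]
orientation: [0.002, 0.671, 0.741, 0.0]
wrist_force: [7.0, -0.6, 0.9]
finger_gap: 0.0172
grip_force: 21.2
```

>>> carry_out:
  increments:
    - [[0, 0, 0, 0, 0, 0], [0, 0, 0, 0, 0, 0], [0, 0, 0, 0, 0, 0], [0, 0, -0.1, 0, 0, 0], [0, 0, -0.2, 0, 0, 0]]
  jaw: 0

```text
clock: 9.35
tcp_pos: [0.5593, -0.4322, 0.2221]
orientation: [-0.001, 0.671, 0.741, -0.0]
wrist_force: [0.6, -0.9, -0.1]
finger_gap: 0.0853
grip_force: 0.0
```

```bash
python3 - <<'E'
from h import *
y=np.radians(95.7)
print(move((.5,-.28,.33),y))
E
```

```text
[0.3151, -0.0885, -0.2149, -0.0003, -0.0003, -0.0001]
```

>>> carry_out:
  increments:
    - [[0, 0, -0.12, 0, 0, 0], [0.1, -0.0, -0.24, 0, 0, 0], [0.22, -0.02, -0.28, 0, 0, 0], [0.3, -0.04, -0.28, 0, 0, 0], [0.3, -0.04, -0.28, 0, 0, 0]]

```text
clock: 9.98
tcp_pos: [0.524, -0.2818, 0.3642]
orientation: [0.0, 0.67, 0.742, 0.0]
wrist_force: [0.2, -1.5, -0.6]
finger_gap: 0.0853
grip_force: 0.0
```

>>> carry_out:
  increments:
    - [[0, 0, 0, 0, 0, 0], [0, 0, 0, 0, 0, 0]]

```text
clock: 10.22
tcp_pos: [0.5256, -0.2865, 0.3614]
orientation: [-0.0, 0.672, 0.741, -0.0]
wrist_force: [0.1, 0.8, 0.2]
finger_gap: 0.0853
grip_force: 0.0
```

```bash
sed -i 's/(.540,-.224)/(.5405,-.2268)/; s/np.array(\[.540,-.224\])/np.array([.5405,-.2268])/' shk.py; python3 - <<'E'
exec(open("shk.py").read())
a=ortho(d,.44,.64,-.33,-.13,.072,2000);b=ortho(d,.44,.64,-.33,-.13,.092,2000)
cv2.imwrite("pics/s2.png",np.hstack([a,b]))
E
```

```text
[ 0.5255852  -0.28646156  0.36137748] [-6.33002531e-01  3.65850574e-01  3.90538689e-01  1.59613810e+00
 -1.47738340e-04  8.39866237e-01]
deck 28034 0.07135100070687785 ((517.31103515625, -265.1780090332031), (197.79470825195312, 213.808349609375), 5.637171745300293)
house 41228 ((510.1844177246094, -265.16900634765625), (231.66465759277344, 215.956787109375), 5.495082855224609)
stud 77 [ 0.5994 -0.2172  0.0922] [ 0.5944 -0.2215]
stud 81 [ 0.5392 -0.1686  0.0923] [ 0.535  -0.1727]
stud 70 [ 0.4901 -0.2283  0.0917] [ 0.4862 -0.232 ]
yaw 5.560346128128111 c [ 0.54032062 -0.22674751] 0.10870324173289012
grip 744 [ 0.539 -0.336  0.14 ] [ 0.56  -0.298  0.156] [ 0.5489 -0.3153  0.1496]
handle_grip [([0.5587, -0.4043, 0.1237], 0.97), ([0.5178, -0.2539, 0.0731], 0.37)]
clamp_foot [([0.5179, -0.2504, 0.0702], 0.35)]
switch [([0.4364, -0.3038, 0.0589], 0.62), ([0.552, -0.3052, 0.1524], 0.46)]
switch_near []
stud0 [([0.5192, -0.2525, 0.0727], 0.91)]
```

View pics/s2.png

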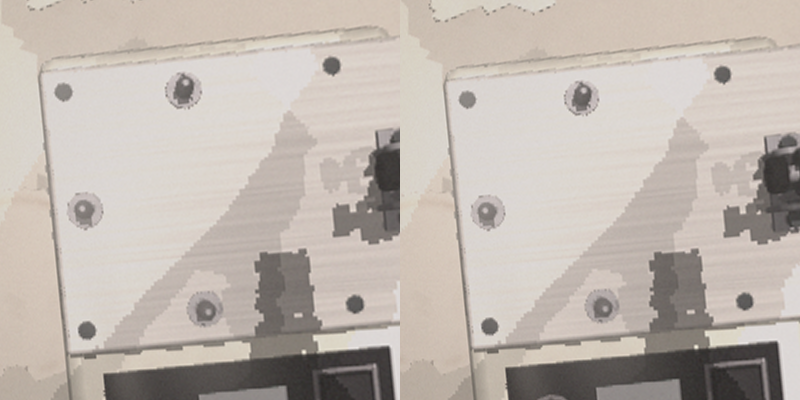

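Picture: stud flanges at (183,90), (84,211) and (204,308) in the 72 mm plane. That puts the shaker centre at (.5404,-.2267), yaw 5.55°, matching the earlier values. The clamp is open and clear at the right.

```bash
python3 - <<'E'
from h import *
print(move((.52,-.15,.48),np.radians(96)),move((.50,0,.48),np.radians(120)))
E
```

```text
[0.2718, 0.0157, -0.2367, -0.0001, -0.0001, -0.001] [0.5742, 0.0053, -0.2365, -0.0001, -0.0001, -0.0677]
```

>>> carry_out:
  increments:
    - [[0.05, 0, -0.11, 0, 0, 0], [0.13, 0, -0.2, 0, 0, 0], [0.25, 0.01, -0.237, 0, 0, -0.02], [0.36, 0.01, -0.237, 0, 0, -0.045], [0.48, 0.01, -0.237, 0, 0, -0.067]]

```text
clock: 11.15
tcp_pos: [0.5067, -0.0448, 0.4808]
orientation: [0.0, 0.5, 0.866, 0.0]
wrist_force: [1.5, -0.3, -0.4]
finger_gap: 0.0855
grip_force: 0.0
```

```bash
python3 - <<'E'
from h import *
print(move((.46,.1,.47),np.radians(149)),move((.421,.2336,.42),np.radians(149)))
E
```

```text
[0.2974, 0.0639, 0.0215, 0.0001, 0.0001, -0.0805] [0.5679, 0.1298, 0.1214, 0.0001, 0.0001, -0.0805]
```

>>> carry_out:
  increments:
    - [[0.12, 0.03, 0, 0, 0, -0.02], [0.24, 0.055, 0, 0, 0, -0.045], [0.36, 0.08, 0, 0, 0, -0.0805], [0.47, 0.105, 0.06, 0, 0, -0.0805], [0.568, 0.13, 0.121, 0, 0, -0.0805]]

```text
clock: 11.78
tcp_pos: [0.4215, 0.2345, 0.42]
orientation: [0.001, 0.269, 0.963, 0.001]
wrist_force: [0.9, 0.2, -0.7]
finger_gap: 0.0851
grip_force: 0.0
```

>>> carry_out:
  increments:
    - [[0, 0, 0, 0, 0, 0], [0, 0, 0, 0, 0, 0]]

```text
clock: 12.02
tcp_pos: [0.422, 0.2327, 0.4205]
orientation: [0.0, 0.269, 0.963, -0.0]
wrist_force: [0.2, 0.6, -0.4]
finger_gap: 0.0853
grip_force: 0.0
```

```bash
cat > plat.py <<'E'
from h import *
s=env.get_state();d=wristRt(env.read_camera("wrist"),s);W=cloud(d)
print(s["clock"],s["tcp_pos"])
P=rect(W,(.30,.1),(.55,.35),.008,.085)
for a,b in((.009,.016),(.046,.056),(.068,.08)):
    Q=P[(P[:,2]>a)&(P[:,2]<b)];r=cv2.minAreaRect(np.float32(Q[:,:2]*1000));print(len(Q),np.median(Q[:,2]),r)
c=np.array(r[0])/1000
for z in(.2,.08): print(z,move((*c,z),np.radians(149)))
E
python3 plat.py
```

```text
12.025 [0.42203445 0.23267222 0.42053233]
7005 0.011537485527286485 ((420.741943359375, 233.08914184570312), (290.19677734375, 131.86451721191406), 59.01587677001953)
1634 0.05065508916852414 ((447.9007263183594, 276.169677734375), (225.7942657470703, 125.09323120117188), 58.01812744140625)
731 0.07379152647472675 ((466.7361755371094, 294.54736328125), (173.20968627929688, 57.95220947265625), 53.25542449951172)
0.2 [-0.0104, 0.1522, 0.442, 0.0001, 0.0002, -0.0007]
0.08 [-0.0102, 0.152, 0.682, 0.0001, 0.0002, -0.0007]
```

```bash
python3 - <<'E'
from h import *
for z in(.12,.067): print(z,move((.421,.2335,z),np.radians(149.1)))
E
```

```text
0.12 [0.0045, 0.0002, 0.6018, 0.0001, 0.0002, -0.001]
0.067 [0.0047, 0.0001, 0.7078, 0.0001, 0.0002, -0.001]
```

>>> carry_out:
  increments:
    - [[0.004, 0, 0.12, 0, 0, -0.001], [0.0045, 0, 0.24, 0, 0, -0.001], [0.0045, 0, 0.36, 0, 0, -0.001], [0.0045, 0, 0.48, 0, 0, -0.001], [0.0045, 0, 0.6, 0, 0, -0.001]]
  jaw: 0

```text
clock: 12.7
tcp_pos: [0.422, 0.2327, 0.1196]
orientation: [0.001, 0.268, 0.963, 0.001]
wrist_force: [0.9, 0.9, 0.2]
finger_gap: 0.0856
grip_force: 0.0
```

>>> carry_out:
  increments:
    - [[0, 0, 0, 0, 0, 0], [0, 0, 0.06, 0, 0, 0], [0, 0, 0.106, 0, 0, 0], [0, 0, 0.106, 0, 0, 0], [0, 0, 0.106, 0, 0, 0]]

```text
clock: 13.32
tcp_pos: [0.4223, 0.2342, 0.0697]
orientation: [0.002, 0.267, 0.964, 0.001]
wrist_force: [-0.7, -0.4, -0.2]
finger_gap: 0.0853
grip_force: 0.0
```

>>> carry_out:
  increments:
    - [[0, 0, 0, 0, 0, 0], [0, 0, 0, 0, 0, 0], [0, 0, 0, 0, 0, 0], [0, 0, 0, 0, 0, 0], [0, 0, 0, 0, 0, 0]]
  jaw: 1
  squeeze: 90

```text
clock: 13.95
tcp_pos: [0.4201, 0.2341, 0.0675]
orientation: [0.0, 0.266, 0.964, 0.0]
wrist_force: [-1.5, 0.8, 5.6]
finger_gap: 0.0167
grip_force: 88.6
```

>>> carry_out:
  increments:
    - [[0, 0, -0.02, 0, 0, 0], [0, 0, -0.1, 0, 0, 0], [0, 0, -0.2, 0, 0, 0], [0, 0, -0.3, 0, 0, 0], [0, 0, -0.4, 0, 0, 0]]

```text
clock: 14.58
tcp_pos: [0.4193, 0.2336, 0.2685]
orientation: [-0.001, 0.266, 0.964, -0.0]
wrist_force: [1.0, -0.5, -4.2]
finger_gap: 0.0167
grip_force: 88.7
```

>>> carry_out:
  increments:
    - [[0, 0, -0.12, 0, 0, 0], [0, 0, -0.24, 0, 0, 0], [0, 0, -0.36, 0, 0, 0], [0, 0, -0.48, 0, 0, 0], [0, 0, -0.53, 0, 0, 0]]

```text
clock: 15.2
tcp_pos: [0.4196, 0.2337, 0.5353]
orientation: [0.002, 0.266, 0.964, 0.001]
wrist_force: [0.9, 0.6, -4.0]
finger_gap: 0.0164
grip_force: 88.8
```

```bash
cat > held.py <<'E'
from h import *
s=env.get_state();d=wristRt(env.read_camera("wrist"),s)
q=s["orientation"];R=Ro.from_quat([q[1],q[2],q[3],q[0]]).as_matrix()
W=(cloud(d)-s["tcp_pos"])@R   # tool frame
print(s["clock"],s["tcp_pos"],q,s["joint_pos"],s["finger_gap"])
for a,b,l in((.050,.060,"plate"),(.012,.020,"sockets")):
    m=(W[...,2]>a)&(W[...,2]<b)&(abs(W[...,0])<.13)&(abs(W[...,1])<.13)
    Q=W[m];print(l,len(Q),np.median(Q[:,2]),cv2.minAreaRect(np.float32(Q[:,:2]*1000)),Q.min(0),Q.max(0))
m=(W[...,2]>.05)&(W[...,2]<.06)&(abs(W[...,0])<.1)&(abs(W[...,1])<.1)
A=np.c_[W[m][:,:2],np.ones(m.sum())];print("tilt",np.linalg.lstsq(A,W[m][:,2],rcond=None)[0])
E
python3 - <<'E'
exec(open("held.py").read())
cv2.imwrite("pics/held.png",d["frame"])
E
```

```text
15.2 [0.41957937 0.23370628 0.53534213] [0.00158082 0.26613734 0.96393323 0.00106962] [ 3.40886778e-01  2.37671791e-01  6.63859215e-01  1.99316683e+00
 -5.88129773e-05  8.79654911e-01] 0.016397080144435177
plate 32548 0.056059117776020094 ((11.388069152832031, -0.15039825439453125), (107.919921875, 132.85992431640625), 0.06341623514890671) [-0.04264475 -0.0665286   0.05000061] [0.06532674 0.06632689 0.05997948]
sockets 7814 0.016559094271111352 ((19.441495895385742, -0.08638381958007812), (85.14017486572266, 124.3081283569336), 0.3118494153022766) [-0.02335781 -0.06213126  0.01202603] [0.06184436 0.06217948 0.01999756]
tilt [0.00411813 0.00089194 0.05573811]
```

View pics/held.png

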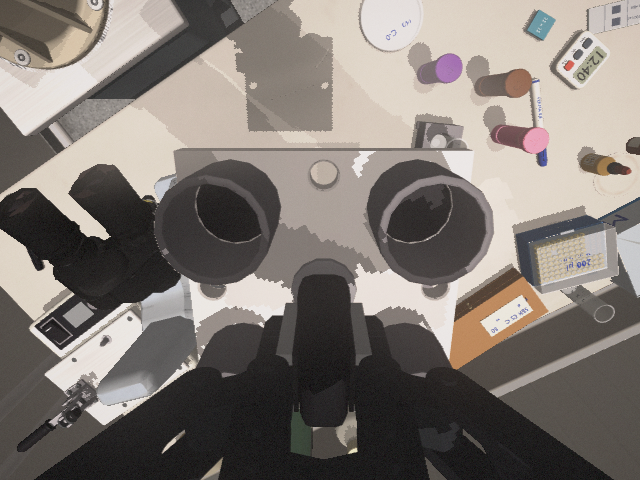

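The platform hangs level in the gripper: its near edge is at row 150, hole1 at (323,175), and its centre is within 1 mm of the tool axis. Carrying it over the microscope.

```bash
python3 - <<'E'
from h import *
print(move((.50,0.02,.54),np.radians(125)),move((.5403,-.226,.54),np.radians(95.55)))
E
```

```text
[-0.3572, -0.2843, -0.0067, 0.0008, 0.0004, 0.067] [-0.6789, -0.6652, -0.0071, 0.0009, 0.0002, 0.1488]
```

>>> carry_out:
  increments:
    - [[-0.06, -0.05, -0.006, 0, 0, 0.01], [-0.14, -0.11, -0.006, 0, 0, 0.025], [-0.22, -0.17, -0.006, 0, 0, 0.04], [-0.3, -0.24, -0.006, 0, 0, 0.055], [-0.36, -0.3, -0.006, 0, 0, 0.075]]

```text
clock: 15.88
tcp_pos: [0.4979, 0.0108, 0.5336]
orientation: [-0.001, 0.486, 0.874, -0.001]
wrist_force: [0.3, -0.1, -3.3]
finger_gap: 0.0163
grip_force: 88.8
```

```bash
python3 - <<'E'
from h import *
print(move((.5403,-.226,.54),np.radians(95.55)),env.get_state()["joint_pos"])
E
```

```text
[-0.447, -0.1781, -0.0133, -0.0004, -0.0002, 0.0731] [-1.39507648e-01  2.85083678e-01  7.24367847e-01  2.01291910e+00
 -1.41033385e-04  8.75215417e-01]
```

>>> carry_out:
  increments:
    - [[-0.09, -0.035, 0, 0, 0, 0.015], [-0.18, -0.07, 0, 0, 0, 0.03], [-0.27, -0.106, 0, 0, 0, 0.045], [-0.36, -0.142, 0, 0, 0, 0.06], [-0.447, -0.178, 0, 0, 0, 0.073]]

```text
clock: 16.5
tcp_pos: [0.5409, -0.2253, 0.5343]
orientation: [-0.001, 0.671, 0.741, -0.0]
wrist_force: [1.0, -0.5, -2.2]
finger_gap: 0.0165
grip_force: 88.9
```

```bash
python3 - <<'E'
from h import *
for z in(.4,.2,.165,.138):print(move((.5403,-.226,z),np.radians(95.55)))
E
```

```text
[-0.0017, -0.001, 0.2685, -0.0002, -0.0002, 0.0004]
[-0.0021, -0.0005, 0.6685, -0.0002, -0.0002, 0.0004]
[-0.0022, -0.0004, 0.7385, -0.0002, -0.0002, 0.0004]
[-0.0023, -0.0003, 0.7925, -0.0002, -0.0002, 0.0004]
```

>>> carry_out:
  increments:
    - [[-0.002, -0.001, 0.11, 0, 0, 0.0004], [-0.002, -0.001, 0.22, 0, 0, 0.0004], [-0.002, -0.001, 0.33, 0, 0, 0.0004], [-0.002, -0.001, 0.44, 0, 0, 0.0004], [-0.002, -0.001, 0.52, 0, 0, 0.0004]]

```text
clock: 17.12
tcp_pos: [0.5388, -0.2238, 0.2711]
orientation: [-0.002, 0.671, 0.741, -0.0]
wrist_force: [1.0, 0.0, -4.1]
finger_gap: 0.0166
grip_force: 89.0
```

```bash
python3 held.py; python3 - <<'E'
from h import *
for z in(.17,.138):print(move((.5403,-.226,z),np.radians(95.55)))
E
```

```text
17.125 [ 0.53883051 -0.22377988  0.27111058] [-1.85527088e-03  6.71018325e-01  7.41438350e-01 -3.73030007e-04] [-5.31191079e-01  3.28847662e-01  1.18549504e-01  1.36428291e+00
  2.26047288e-05  9.39974872e-01] 0.016554289114486864
plate 32571 0.05614828119032455 ((10.612060546875, -0.9145126342773438), (108.73357391357422, 133.0849609375), 0.07438807934522629) [-0.04384049 -0.06739952  0.05000264] [0.06505459 0.06559133 0.05999152]
sockets 7757 0.016640597375107178 ((19.056289672851562, -0.6569442749023438), (124.26165008544922, 85.26142883300781), 89.56925201416016) [-0.02389623 -0.06293088  0.01200337] [0.06138189 0.06131947 0.01999394]
tilt [ 0.00396896 -0.00031638  0.05582874]
[-0.0139, 0.0151, 0.1814, -0.0028, -0.002, 0.0004]
[-0.0147, 0.0162, 0.2454, -0.0028, -0.002, 0.0004]
```

>>> carry_out:
  increments:
    - [[0, 0, 0.05, 0, 0, 0], [0, 0, 0.13, 0, 0, 0], [0, 0, 0.17, 0, 0, 0], [0, 0, 0.17, 0, 0, 0], [0, 0, 0.17, 0, 0, 0]]

```text
clock: 17.8
tcp_pos: [0.5411, -0.2251, 0.1912]
orientation: [0.001, 0.671, 0.741, 0.0]
wrist_force: [-0.6, 0.1, -3.5]
finger_gap: 0.0167
grip_force: 89.1
```

```bash
python3 - <<'E'
from h import *
for z in(.165,.138):print(move((.5403,-.226,z),np.radians(95.55)))
E
```

```text
[-0.0016, -0.0019, 0.0525, 0.0001, 0.0001, 0.0004]
[-0.0016, -0.0019, 0.1065, 0.0001, 0.0001, 0.0004]
```

>>> carry_out:
  increments:
    - [[-0.0016, -0.0012, 0.02, 0, 0, 0.0004], [-0.0016, -0.0012, 0.04, 0, 0, 0.0004], [-0.0016, -0.0012, 0.05, 0, 0, 0.0004], [-0.0016, -0.0012, 0.06, 0, 0, 0.0004], [-0.0016, -0.0012, 0.07, 0, 0, 0.0004]]

```text
clock: 18.42
tcp_pos: [0.5402, -0.2257, 0.1548]
orientation: [0.0, 0.672, 0.741, 0.0]
wrist_force: [-0.1, 0.1, -4.1]
finger_gap: 0.0163
grip_force: 89.2
```

>>> carry_out:
  increments:
    - [[0, 0, 0.008, 0, 0, 0], [0, 0, 0.016, 0, 0, 0], [0, 0, 0.024, 0, 0, 0], [0, 0, 0.032, 0, 0, 0], [0, 0, 0.034, 0, 0, 0]]

```text
clock: 19.05
tcp_pos: [0.5402, -0.2257, 0.1396]
orientation: [0.001, 0.672, 0.741, 0.0]
wrist_force: [-5.1, 1.8, 10.0]
finger_gap: 0.0166
grip_force: 91.3
```

>>> carry_out:
  increments:
    - [[0, 0, 0, 0, 0, 0], [0, 0, 0, 0, 0, 0], [0, 0, 0, 0, 0, 0], [0, 0, 0, 0, 0, 0], [0, 0, -0.05, 0, 0, 0]]
  jaw: 0

```text
clock: 19.68
tcp_pos: [0.5389, -0.2249, 0.1613]
orientation: [-0.002, 0.672, 0.741, -0.0]
wrist_force: [0.1, -0.5, 1.3]
finger_gap: 0.0853
grip_force: 0.0
```

>>> carry_out:
  increments:
    - [[0, 0, -0.12, 0, 0, 0], [0, 0, -0.24, 0, 0, 0], [-0.06, 0, -0.34, 0, 0, 0], [-0.12, 0, -0.34, 0, 0, 0], [-0.12, 0, -0.34, 0, 0, 0]]

```text
clock: 20.3
tcp_pos: [0.5462, -0.2874, 0.3331]
orientation: [0.001, 0.673, 0.74, 0.0]
wrist_force: [-0.2, 0.7, -0.8]
finger_gap: 0.0853
grip_force: 0.0
```

```bash
cat > seat.py <<'E'
from h import *
s=env.get_state();d=wristRt(env.read_camera("wrist"),s);W=cloud(d)
print(s["clock"],s["tcp_pos"])
for a,b in((.079,.09),(.119,.13),(.14,.15)):
    Q=rect(W,(.45,-.292 if a>.1 else -.31),(.64,-.14),a,b);print(a,len(Q),np.median(Q[:,2]),cv2.minAreaRect(np.float32(Q[:,:2]*1000)))
Q=rect(W,(.45,-.31),(.64,-.14),.079,.09);A=np.c_[Q[:,:2],np.ones(len(Q))];print("tilt",np.linalg.lstsq(A,Q[:,2],rcond=None)[0])
Q=rect(W,(.5,-.47),(.61,-.30),.1,.25);print("clamp",Q.min(0),Q.max(0))
E
python3 - <<'E'
exec(open("seat.py").read())
cv2.imwrite("pics/seat.png",d["frame"])
E
```

```text
20.3 [ 0.54623199 -0.28743655  0.33310003]
0.079 15889 0.08349565686956172 ((539.9628295898438, -227.1831512451172), (132.40386962890625, 131.9789276123047), 5.447410583496094)
0.119 2997 0.12306011049261775 ((539.7349853515625, -227.11386108398438), (124.55595397949219, 124.58763885498047), 5.004349231719971)
0.14 1810 0.14574812325720288 ((540.16357421875, -227.40267944335938), (17.714311599731445, 57.65755844116211), 4.8378753662109375)
tilt [ 0.00059272 -0.00190117  0.0828681 ]
clamp [ 0.53432727 -0.45669634  0.1001441 ] [ 0.57051543 -0.30000818  0.15581196]
```

View pics/seat.png

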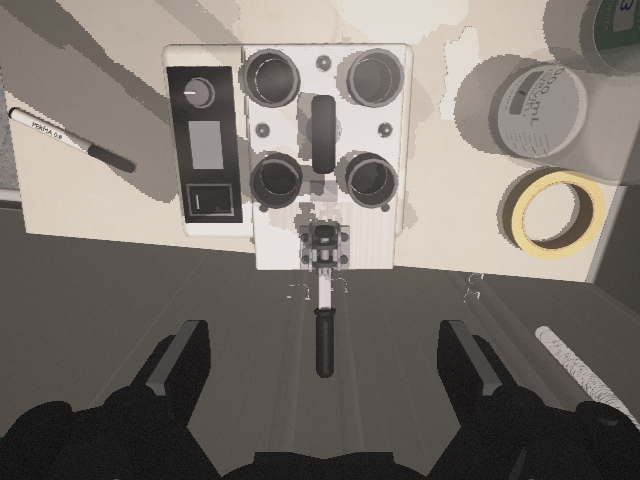

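The plate is flat (top at 83.5 mm) and centred on the studs at (323,62), (263,129) and (386,129), with the clamp handle leaning out at (325,340). Closing the clamp next.

```bash
python3 - <<'E'
from h import *
y=np.radians(95.6)
for z in(.25,.122): print(move((.5614,-.4342,z),y))
E
```

```text
[-0.2979, 0.0027, 0.1649, -0.0001, -0.0001, -0.0003]
[-0.2981, 0.0028, 0.4209, -0.0001, -0.0001, -0.0003]
```

>>> carry_out:
  increments:
    - [[-0.12, 0.002, 0.0, 0, 0, 0], [-0.24, 0.003, 0.08, 0, 0, 0], [-0.298, 0.003, 0.165, 0, 0, 0], [-0.298, 0.003, 0.165, 0, 0, 0], [-0.298, 0.003, 0.165, 0, 0, 0]]
  squeeze: 25

```text
clock: 20.98
tcp_pos: [0.5619, -0.4323, 0.2507]
orientation: [-0.001, 0.672, 0.741, 0.0]
wrist_force: [-0.0, 0.0, 0.4]
finger_gap: 0.0854
grip_force: 0.0
```

>>> carry_out:
  increments:
    - [[0, 0, 0.1, 0, 0, 0], [0, 0, 0.2, 0, 0, 0], [0, 0, 0.256, 0, 0, 0], [0, 0, 0.256, 0, 0, 0], [0, 0, 0.256, 0, 0, 0]]

```text
clock: 21.6
tcp_pos: [0.5634, -0.4336, 0.126]
orientation: [0.002, 0.671, 0.741, 0.0]
wrist_force: [0.9, -0.2, 0.7]
finger_gap: 0.0855
grip_force: 0.0
```

>>> carry_out:
  increments:
    - [[0, 0, 0, 0, 0, 0], [0, 0, 0, 0, 0, 0], [0, 0, 0, 0, 0, 0], [0, 0, 0, 0, 0, 0], [0, 0, 0, 0, 0, 0]]
  jaw: 1

```text
clock: 22.22
tcp_pos: [0.5616, -0.4338, 0.1229]
orientation: [-0.0, 0.672, 0.74, -0.0]
wrist_force: [-2.2, -0.5, 2.8]
finger_gap: 0.0171
grip_force: 25.2
```

>>> carry_out:
  increments:
    - [[0.0086, 0, -0.024, 0, 0, 0], [0.0306, 0, -0.0602, 0, 0, 0], [0.0543, 0, -0.0846, 0, 0, 0], [0.0823, 0, -0.1037, 0, 0, 0], [0.1136, 0, -0.1169, 0, 0, 0]]

```text
clock: 22.85
tcp_pos: [0.5559, -0.3764, 0.1821]
orientation: [0.0, 0.672, 0.74, -0.001]
wrist_force: [-2.7, -4.0, -3.7]
finger_gap: 0.0168
grip_force: 25.1
```

>>> carry_out:
  increments:
    - [[0.0165, 0, -0.0042, 0, 0, 0], [0.0333, 0, -0.0067, 0, 0, 0], [0.0502, 0, -0.0076, 0, 0, 0], [0.0587, 0, -0.0074, 0, 0, 0], [0.0587, 0, -0.0074, 0, 0, 0]]

```text
clock: 23.48
tcp_pos: [0.5531, -0.3473, 0.1861]
orientation: [0.0, 0.672, 0.741, -0.001]
wrist_force: [-4.0, -2.0, 1.5]
finger_gap: 0.0169
grip_force: 24.4
```

>>> carry_out:
  increments:
    - [[0, 0, 0, 0, 0, 0], [0, 0, 0, 0, 0, 0], [0, 0, 0, 0, 0, 0], [0, 0, 0, 0, 0, 0], [0, 0, -0.1, 0, 0, 0]]
  jaw: 0

```text
clock: 24.1
tcp_pos: [0.5515, -0.346, 0.2303]
orientation: [-0.005, 0.672, 0.741, -0.0]
wrist_force: [0.4, -1.0, 0.6]
finger_gap: 0.0853
grip_force: 0.0
```

>>> carry_out:
  increments:
    - [[0, 0, -0.12, 0, 0, 0], [0, 0, -0.24, 0, 0, 0], [0.1, 0, -0.3, 0, 0, 0], [0.14, 0, -0.4, 0, 0, 0], [0.16, 0, -0.45, 0, 0, 0]]

```text
clock: 24.72
tcp_pos: [0.5456, -0.2667, 0.463]
orientation: [0.002, 0.672, 0.741, 0.0]
wrist_force: [0.8, 0.1, -0.3]
finger_gap: 0.0856
grip_force: 0.0
```

```bash
python3 - <<'E'
exec(open("seat.py").read())
cv2.imwrite("pics/shut.png",d["frame"][20:420,140:500])
print(move((.52,-.15,.48),np.radians(96)),move((.50,0,.48),np.radians(120)))
E
```

```text
24.725 [ 0.54561438 -0.26667508  0.46299648]
0.079 8560 0.08351136991839779 ((540.0960693359375, -227.76803588867188), (132.3080596923828, 132.09873962402344), 5.601693153381348)
0.119 1508 0.12311521612469684 ((540.1199951171875, -227.06129455566406), (124.38581085205078, 124.1281967163086), 5.164793014526367)
0.14 857 0.14575893071297424 ((539.6065673828125, -227.09716796875), (17.0566463470459, 57.063575744628906), 5.867278099060059)
tilt [ 0.00048054 -0.00223437  0.08288391]
clamp [ 0.53468191 -0.3578824   0.10001303] [ 0.5676797  -0.30017085  0.21205481]
[0.2359, -0.028, -0.0301, 0.0009, 0.0006, -0.0009] [0.5384, -0.0382, -0.0312, 0.0008, 0.0007, -0.0676]
```

View pics/shut.png

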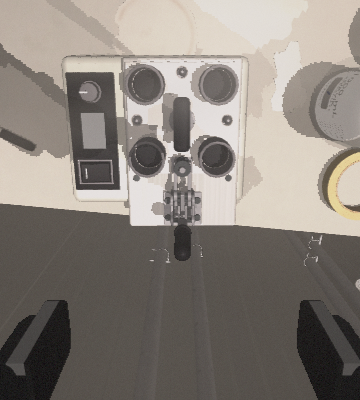

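The handle is upright at (182,243) with the foot on the wear pad at (181,167), so the clamp is shut. Now the tubes.

>>> carry_out:
  increments:
    - [[0.11, -0.01, -0.03, 0, 0, 0], [0.23, -0.028, -0.03, 0, 0, -0.015], [0.34, -0.03, -0.03, 0, 0, -0.035], [0.45, -0.035, -0.03, 0, 0, -0.055], [0.538, -0.038, -0.03, 0, 0, -0.0676]]

```text
clock: 25.4
tcp_pos: [0.5002, -0.0005, 0.4744]
orientation: [-0.0, 0.499, 0.866, 0.0]
wrist_force: [0.5, -0.0, 0.4]
finger_gap: 0.0853
grip_force: 0.0
```

```bash
python3 - <<'E'
from h import *
print(move((.52,.25,.46),np.radians(141)))
E
```

```text
[0.4137, 0.2854, 0.029, 0.0001, -0.0, -0.0581]
```

>>> carry_out:
  increments:
    - [[0.09, 0.06, 0, 0, 0, -0.015], [0.18, 0.12, 0, 0, 0, -0.03], [0.27, 0.18, 0.02, 0, 0, -0.045], [0.36, 0.24, 0.028, 0, 0, -0.058], [0.41, 0.285, 0.028, 0, 0, -0.058]]

```text
clock: 26.02
tcp_pos: [0.5219, 0.2489, 0.4596]
orientation: [-0.001, 0.334, 0.942, -0.0]
wrist_force: [-0.1, -0.2, -0.7]
finger_gap: 0.0855
grip_force: 0.0
```

>>> carry_out:
  increments:
    - [[0, 0, 0, 0, 0, 0], [0, 0, 0, 0, 0, 0]]

```text
clock: 26.28
tcp_pos: [0.5222, 0.246, 0.4603]
orientation: [-0.0, 0.336, 0.942, -0.0]
wrist_force: [-0.3, -0.3, -0.1]
finger_gap: 0.0856
grip_force: 0.0
```

```bash
cat > tubes.py <<'E'
from h import *
s=env.get_state();d=wristRt(env.read_camera("wrist"),s);W=cloud(d)
print(s["clock"],s["tcp_pos"])
H=cv2.cvtColor(d["frame"],cv2.COLOR_BGR2HSV)
m=(H[...,0]>90)&(H[...,0]<115)&(H[...,1]>120)&(W[...,2]>.115)&(W[...,2]<.14)
n,l,st,ce=cv2.connectedComponentsWithStats(m.astype(np.uint8))
for i in range(1,n):
    if st[i,4]>60:
        Q=np.float32(W[l==i]);c,r=cv2.minEnclosingCircle(Q[:,:2]*1000);print("cap",st[i,4],np.round(c,1),round(r,1),np.median(Q[:,2]),np.round(ce[i]))
for n in["tube_1","open_tube"]: print(n,[(np.round(r["position"],4).tolist(),round(r["score"],2)) for r in env.find_in("wrist",n)])
Q=rect(W,(.4,.15),(.75,.5),.045,.051);print("rack",len(Q),cv2.minAreaRect(np.float32(Q[:,:2]*1000)))
E
python3 - <<'E'
exec(open("tubes.py").read())
cv2.imwrite("pics/tubes.png",d["frame"])
E
```

```text
26.275 [0.52224135 0.24597467 0.46026898]
cap 697 [541.  361.8] 16.5 0.12322977 [416. 126.]
cap 631 [590.2 324.3] 16.8 0.123297736 [414. 182.]
tube_1 [([0.538, 0.3629, 0.1248], 0.93), ([0.5333, 0.4881, 0.116], 0.91), ([0.5462, -0.1981, 0.0866], 0.73), ([0.469, 0.4882, 0.0183], 0.69), ([0.5864, 0.3283, 0.1254], 0.56), ([0.5654, 0.1518, 0.1168], 0.56), ([0.406, 0.4227, 0.0082], 0.55)]
open_tube [([0.4906, 0.4046, 0.084], 0.6)]
rack 6433 ((601.9163208007812, 324.63067626953125), (298.8556823730469, 346.3224792480469), 1.1200827360153198)
```

View pics/tubes.png

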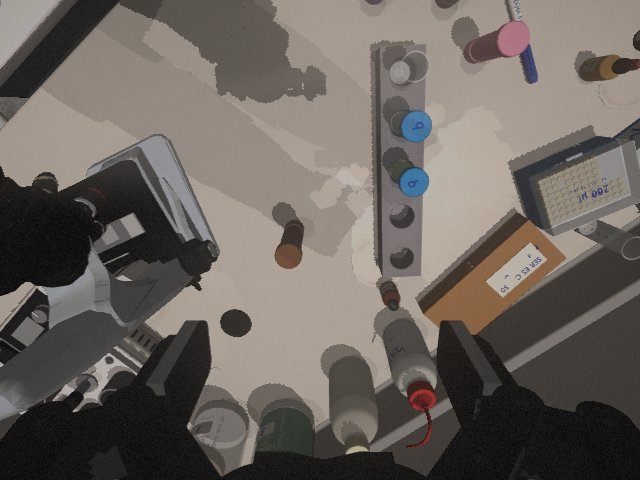

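The picture confirms two blue-capped tubes at (416,126) and (414,182), cap tops at z .123 and 62 mm apart. The open tube is at (407,67) and the last two bores are empty. The pink, brown and purple look-alikes stand outside the rack.

```bash
python3 - <<'E'
from h import *
y=np.radians(142.7)
for z in(.25,.098):print(move((.5902,.3243,z),y))
E
```

```text
[-0.0049, 0.2083, 0.4223, 0.0001, 0.0, -0.0056]
[-0.0049, 0.2082, 0.7263, 0.0001, 0.0, -0.0056]
```

>>> carry_out:
  increments:
    - [[-0.005, 0.1, 0.05, 0, 0, -0.0056], [-0.005, 0.2, 0.1, 0, 0, -0.0056], [-0.005, 0.208, 0.22, 0, 0, -0.0056], [-0.005, 0.208, 0.34, 0, 0, -0.0056], [-0.005, 0.208, 0.422, 0, 0, -0.0056]]
  jaw: 0
  squeeze: 40

```text
clock: 27.05
tcp_pos: [0.5892, 0.3239, 0.2464]
orientation: [-0.001, 0.32, 0.948, -0.001]
wrist_force: [0.1, 0.2, 0.4]
finger_gap: 0.0855
grip_force: 0.0
```

>>> carry_out:
  increments:
    - [[0, 0, 0.0, 0, 0, 0], [0, 0, 0.1, 0, 0, 0], [0, 0, 0.2, 0, 0, 0], [0, 0, 0.304, 0, 0, 0], [0, 0, 0.304, 0, 0, 0]]

```text
clock: 27.68
tcp_pos: [0.5886, 0.3242, 0.0963]
orientation: [-0.002, 0.319, 0.948, -0.002]
wrist_force: [0.4, 0.3, 0.2]
finger_gap: 0.0856
grip_force: 0.0
```

>>> carry_out:
  increments:
    - [[0, 0, 0, 0, 0, 0], [0, 0, 0, 0, 0, 0], [0, 0, 0, 0, 0, 0], [0, 0, 0, 0, 0, 0], [0, 0, 0, 0, 0, 0]]
  jaw: 1

```text
clock: 28.3
tcp_pos: [0.5913, 0.326, 0.1007]
orientation: [0.002, 0.319, 0.948, 0.001]
wrist_force: [-0.6, -0.5, 6.3]
finger_gap: 0.0328
grip_force: 39.0
```

>>> carry_out:
  increments:
    - [[0, 0, -0.05, 0, 0, 0], [0, 0, -0.12, 0, 0, 0], [0, 0, -0.24, 0, 0, 0], [0, 0, -0.36, 0, 0, 0], [0, 0, -0.48, 0, 0, 0]]

```text
clock: 28.92
tcp_pos: [0.5895, 0.3254, 0.3408]
orientation: [0.001, 0.319, 0.948, 0.001]
wrist_force: [1.6, 0.1, -0.4]
finger_gap: 0.0325
grip_force: 39.9
```

```bash
python3 - <<'E'
from h import *
s=env.get_state()
print(move((.5902,.3243,.52),np.radians(142.7)),move((.52,0.15,.52),np.radians(130)),move((.53,0.03,.52),np.radians(120)))
E
```

```text
[-0.0028, -0.0003, -0.3583, 0.0003, 0.0001, 0.0003] [-0.1017, -0.3628, -0.3588, 0.0003, 0.0001, 0.0356] [-0.2627, -0.5419, -0.359, 0.0003, 0.0001, 0.0633]
```

>>> carry_out:
  increments:
    - [[0, 0, -0.12, 0, 0, 0], [0, 0, -0.24, 0, 0, 0], [0, -0.04, -0.359, 0, 0, 0], [-0.03, -0.14, -0.359, 0, 0, 0.015], [-0.06, -0.25, -0.359, 0, 0, 0.03]]

```text
clock: 29.55
tcp_pos: [0.5408, 0.2089, 0.5191]
orientation: [0.003, 0.406, 0.914, 0.002]
wrist_force: [1.9, -0.0, 1.7]
finger_gap: 0.0335
grip_force: 40.5
```

```bash
cat > ht.py <<'E'
from h import *
s=env.get_state();d=wristRt(env.read_camera("wrist"),s)
q=s["orientation"];R=Ro.from_quat([q[1],q[2],q[3],q[0]]).as_matrix()
W=(cloud(d)-s["tcp_pos"])@R
print(s["clock"],s["tcp_pos"],s["finger_gap"])
m=(abs(W[...,0])<.04)&(abs(W[...,1])<.03)&(W[...,2]>-.04)&(W[...,2]<.13)
Q=W[m]
for a in np.arange(-.03,.12,.01):
    q=Q[(Q[:,2]>a)&(Q[:,2]<a+.01)]
    if len(q)>5: print(round(a,3),len(q),np.round(q.min(0)[:2],4),np.round(q.max(0)[:2],4))
print("max z",np.percentile(Q[:,2],99.5))
E
python3 ht.py; python3 - <<'E'
from h import *
print(move((.53,0.03,.52),np.radians(120)))
E
```

```text
29.55 [0.54078043 0.20887138 0.51905941] 0.033455857099534414
-0.03 9942 [-0.0168 -0.03  ] [0.0182 0.0299]
-0.02 3337 [-0.0112 -0.0299] [0.0181 0.0298]
-0.01 2010 [ 0.0015 -0.03  ] [0.0164 0.0298]
0.0 2136 [-0.0032 -0.03  ] [0.0156 0.0299]
0.01 1325 [-0.0077 -0.0286] [0.0153 0.0281]
0.02 676 [ 0.0031 -0.0153] [0.0151 0.0132]
0.03 568 [ 0.0028 -0.0155] [0.0151 0.0128]
0.04 489 [ 0.0027 -0.0157] [0.0152 0.0126]
0.05 422 [ 0.0035 -0.0156] [0.0149 0.0124]
0.06 357 [ 0.0016 -0.0161] [0.015 0.012]
0.07 310 [ 0.002  -0.0163] [0.0148 0.0121]
0.08 286 [ 0.0027 -0.0163] [0.0148 0.0117]
0.09 74 [ 0.0039 -0.0161] [0.0147 0.0113]
max z 0.0881722365457895
[-0.2535, -0.2345, -0.0061, -0.0019, -0.0002, 0.0324]
```

>>> carry_out:
  increments:
    - [[-0.07, -0.06, -0.004, 0, 0, 0.01], [-0.14, -0.13, -0.004, 0, 0, 0.02], [-0.21, -0.19, -0.004, 0, 0, 0.03], [-0.28, -0.26, -0.004, 0, 0, 0.035], [-0.36, -0.32, -0.004, 0, 0, 0.045]]

```text
clock: 30.22
tcp_pos: [0.5401, -0.0327, 0.5208]
orientation: [0.001, 0.531, 0.848, 0.0]
wrist_force: [1.0, 0.4, -0.6]
finger_gap: 0.0328
grip_force: 40.4
```

```bash
python3 - <<'E'
from h import *
print(move((.5784,-.1824,.52),np.radians(95.5)))
E
```

```text
[-0.3028, -0.0618, 0.0018, 0.0003, 0.0001, 0.0566]
```

>>> carry_out:
  increments:
    - [[-0.08, -0.017, 0, 0, 0, 0.015], [-0.17, -0.035, 0, 0, 0, 0.03], [-0.25, -0.052, 0.02, 0, 0, 0.045], [-0.303, -0.062, 0.08, 0, 0, 0.0566], [-0.303, -0.062, 0.18, 0, 0, 0.0566]]

```text
clock: 30.85
tcp_pos: [0.5808, -0.1842, 0.4291]
orientation: [0.002, 0.673, 0.74, 0.001]
wrist_force: [1.3, -0.4, 0.2]
finger_gap: 0.0329
grip_force: 40.5
```

>>> carry_out:
  increments:
    - [[0, 0, 0.1, 0, 0, 0], [0, 0, 0.2, 0, 0, 0], [0, 0, 0.26, 0, 0, 0], [0, 0, 0.26, 0, 0, 0], [0, 0, 0.26, 0, 0, 0]]

```text
clock: 31.48
tcp_pos: [0.5802, -0.1815, 0.3014]
orientation: [0.001, 0.672, 0.741, 0.0]
wrist_force: [0.6, -0.9, -0.6]
finger_gap: 0.0326
grip_force: 40.4
```

```bash
python3 ht.py | sed -n '1p;6,$p'; python3 - <<'E'
from h import *
for z in(.23,.2,.175):print(move((.5784,-.1824,z),np.radians(95.5)))
E
```

```text
31.475 [ 0.58017895 -0.18150931  0.30143546] 0.032645634589773063
0.01 1322 [-0.0083 -0.0293] [0.0151 0.0284]
0.02 675 [ 0.0023 -0.0158] [0.0151 0.0127]
0.03 573 [ 0.0027 -0.0158] [0.0154 0.0125]
0.04 498 [ 0.0025 -0.0161] [0.0148 0.0121]
0.05 418 [ 0.0015 -0.0164] [0.0149 0.0121]
0.06 365 [ 0.002  -0.0165] [0.0148 0.012 ]
0.07 315 [ 0.0023 -0.0165] [0.0148 0.0116]
0.08 278 [ 0.0018 -0.0168] [0.0149 0.0112]
0.09 72 [ 0.0038 -0.0164] [0.0145 0.011 ]
max z 0.08812008316449829
[-0.0008, -0.0048, 0.1436, 0.0005, 0.0003, 0.0002]
[-0.0007, -0.005, 0.2036, 0.0005, 0.0003, 0.0002]
[-0.0006, -0.0052, 0.2536, 0.0005, 0.0003, 0.0002]
```

>>> carry_out:
  increments:
    - [[0, -0.003, 0.07, 0, 0, 0], [0, -0.003, 0.12, 0, 0, 0], [0, -0.003, 0.14, 0, 0, 0], [0, -0.003, 0.14, 0, 0, 0], [0, -0.003, 0.14, 0, 0, 0]]

```text
clock: 32.15
tcp_pos: [0.579, -0.1818, 0.2311]
orientation: [0.001, 0.672, 0.741, 0.0]
wrist_force: [-0.4, -0.4, 0.2]
finger_gap: 0.0328
grip_force: 40.5
```

```bash
python3 - <<'E'
from h import *
for z in(.2,.175):print(move((.5786,-.1824,z),np.radians(95.5)))
E
```

```text
[-0.0009, -0.0011, 0.0621, 0.0004, 0.0002, 0.0002]
[-0.0009, -0.0012, 0.1121, 0.0004, 0.0002, 0.0002]
```

>>> carry_out:
  increments:
    - [[-0.0009, -0.001, 0.025, 0, 0, 0], [-0.0009, -0.001, 0.05, 0, 0, 0], [-0.0009, -0.001, 0.075, 0, 0, 0], [-0.0009, -0.001, 0.095, 0, 0, 0], [-0.0009, -0.001, 0.107, 0, 0, 0]]

```text
clock: 32.78
tcp_pos: [0.5778, -0.1822, 0.1765]
orientation: [0.001, 0.672, 0.741, -0.0]
wrist_force: [-5.2, 0.6, 25.6]
finger_gap: 0.033
grip_force: 40.7
```

>>> carry_out:
  increments:
    - [[0, 0, 0.004, 0, 0, 0], [0, 0, 0.004, 0, 0, 0]]

```text
clock: 33.02
tcp_pos: [0.5781, -0.1826, 0.1766]
orientation: [0.002, 0.672, 0.741, 0.0]
wrist_force: [-3.4, 0.0, 13.3]
finger_gap: 0.0327
grip_force: 40.5
```

>>> carry_out:
  increments:
    - [[0, 0, 0, 0, 0, 0], [0, 0, 0, 0, 0, 0], [0, 0, 0, 0, 0, 0], [0, 0, 0, 0, 0, 0], [0, 0, -0.06, 0, 0, 0]]
  jaw: 0.2

```text
clock: 33.65
tcp_pos: [0.5761, -0.1812, 0.2014]
orientation: [-0.003, 0.672, 0.741, -0.001]
wrist_force: [0.6, -0.1, 0.3]
finger_gap: 0.0681
grip_force: 0.0
```

>>> carry_out:
  increments:
    - [[0, 0, -0.12, 0, 0, 0], [0, 0, -0.24, 0, 0, 0], [-0.05, 0, -0.36, 0, 0, 0], [-0.05, 0, -0.48, 0, 0, 0], [-0.05, 0, -0.53, 0, 0, 0]]

```text
clock: 34.28
tcp_pos: [0.58, -0.2073, 0.4728]
orientation: [0.003, 0.672, 0.74, 0.001]
wrist_force: [0.2, -0.3, -0.6]
finger_gap: 0.0684
grip_force: 0.0
```

```bash
cat > chk.py <<'E'
exec(open("seat.py").read())
H=cv2.cvtColor(d["frame"],cv2.COLOR_BGR2HSV)
m=(H[...,0]>90)&(H[...,0]<115)&(H[...,1]>120)&(W[...,2]>.19)&(W[...,2]<.25)
n,l,st,ce=cv2.connectedComponentsWithStats(m.astype(np.uint8))
for i in range(1,n):
    if st[i,4]>60:
        Q=np.float32(W[l==i]);c,r=cv2.minEnclosingCircle(Q[:,:2]*1000);print("cap",st[i,4],np.round(c,1),round(r,1),np.median(Q[:,2]),np.round(ce[i]))
E
python3 chk.py;python3 - <<'E'
from h import *
print(move((.50,0,.48),np.radians(120)))
E
```

```text
34.275 [ 0.58003413 -0.20725183  0.47279551]
0.079 6147 0.08351735684308016 ((539.7998046875, -227.566162109375), (132.27488708496094, 132.33251953125), 5.959569454193115)
0.119 1230 0.123040281562727 ((540.0116577148438, -226.83126831054688), (124.2595443725586, 123.94805908203125), 5.439918518066406)
0.14 781 0.14577039035066902 ((549.4268798828125, -207.42181396484375), (96.63871002197266, 39.871315002441406), 64.57371520996094)
tilt [-0.00013404 -0.00370963  0.08293272]
clamp [ 0.53458823 -0.35706705  0.10000123] [ 0.56869709 -0.30004511  0.21219258]
cap 793 [ 576.2 -182.5] 16.7 0.1993879 [322. 165.]
cap 2253 [ 765.9 -192.8] 25.8 0.23275502 [522. 200.]
[0.4277, -0.119, -0.0141, 0.0008, 0.0008, -0.0679]
```

Tube one is fully down: cap at (.576,-.1825), top at z .1994. Now the second.

>>> carry_out:
  increments:
    - [[0.08, -0.02, -0.01, 0, 0, -0.01], [0.18, -0.05, -0.014, 0, 0, -0.025], [0.28, -0.08, -0.014, 0, 0, -0.04], [0.38, -0.11, -0.014, 0, 0, -0.055], [0.428, -0.119, -0.014, 0, 0, -0.068]]
  jaw: 0

```text
clock: 34.95
tcp_pos: [0.4985, 0.0026, 0.4758]
orientation: [-0.0, 0.497, 0.868, 0.0]
wrist_force: [0.2, 0.1, -0.1]
finger_gap: 0.0854
grip_force: 0.0
```

```bash
python3 - <<'E'
from h import *
print(move((.49,.24,.46),np.radians(142.7)))
E
```

```text
[0.4183, 0.2252, 0.0318, 0.0001, -0.0, -0.0621]
```

>>> carry_out:
  increments:
    - [[0.09, 0.05, 0, 0, 0, -0.015], [0.18, 0.1, 0, 0, 0, -0.03], [0.27, 0.15, 0.02, 0, 0, -0.045], [0.36, 0.2, 0.03, 0, 0, -0.062], [0.418, 0.225, 0.03, 0, 0, -0.062]]

```text
clock: 35.58
tcp_pos: [0.4922, 0.2399, 0.4591]
orientation: [-0.001, 0.321, 0.947, -0.0]
wrist_force: [0.3, -0.1, 0.3]
finger_gap: 0.0854
grip_force: 0.0
```

>>> carry_out:
  increments:
    - [[0, 0, 0, 0, 0, 0], [0, 0, 0, 0, 0, 0]]

```text
clock: 35.83
tcp_pos: [0.4927, 0.2373, 0.4603]
orientation: [-0.0, 0.322, 0.947, -0.0]
wrist_force: [0.3, -0.4, -0.2]
finger_gap: 0.0855
grip_force: 0.0
```

```bash
python3 tubes.py;python3 - <<'E'
from h import *
y=np.radians(142.7)
for z in(.25,.098):print(move((.541,.3618,z),y))
E
```

```text
35.825 [0.4926579  0.2372613  0.46032074]
cap 688 [540.3 361.8] 16.8 0.123180166 [438. 145.]
tube_1 [([0.3987, 0.4228, 0.0593], 0.96), ([0.4618, 0.4886, 0.0734], 0.95), ([0.566, 0.1527, 0.119], 0.94), ([0.5294, 0.4924, 0.1124], 0.89), ([0.5367, 0.3608, 0.1242], 0.63)]
open_tube [([0.4919, 0.4017, 0.09], 0.92)]
rack 6708 ((576.0169067382812, 324.82159423828125), (348.6042175292969, 346.42242431640625), 0.715782105922699)
[0.0773, 0.257, 0.4219, 0.0, 0.0, -0.0011]
[0.0774, 0.2569, 0.7259, 0.0, 0.0, -0.0011]
```

>>> carry_out:
  increments:
    - [[0.04, 0.1, 0.05, 0, 0, -0.001], [0.077, 0.2, 0.1, 0, 0, -0.001], [0.077, 0.256, 0.2, 0, 0, -0.001], [0.077, 0.256, 0.32, 0, 0, -0.001], [0.077, 0.256, 0.422, 0, 0, -0.001]]

```text
clock: 36.6
tcp_pos: [0.5405, 0.3615, 0.2473]
orientation: [-0.0, 0.32, 0.947, -0.0]
wrist_force: [0.6, 0.7, 0.4]
finger_gap: 0.0853
grip_force: 0.0
```

>>> carry_out:
  increments:
    - [[0, 0, 0.0, 0, 0, 0], [0, 0, 0.1, 0, 0, 0], [0, 0, 0.2, 0, 0, 0], [0, 0, 0.304, 0, 0, 0], [0, 0, 0.304, 0, 0, 0]]

```text
clock: 37.22
tcp_pos: [0.5399, 0.3614, 0.0969]
orientation: [-0.001, 0.32, 0.947, -0.001]
wrist_force: [-0.0, -0.9, -0.0]
finger_gap: 0.0852
grip_force: 0.0
```

>>> carry_out:
  increments:
    - [[0, 0, 0, 0, 0, 0], [0, 0, 0, 0, 0, 0], [0, 0, 0, 0, 0, 0], [0, 0, 0, 0, 0, 0], [0, 0, 0, 0, 0, 0]]
  jaw: 1

```text
clock: 37.85
tcp_pos: [0.5418, 0.3632, 0.1007]
orientation: [0.002, 0.319, 0.948, 0.002]
wrist_force: [-0.3, -0.7, 5.4]
finger_gap: 0.0329
grip_force: 39.0
```

>>> carry_out:
  increments:
    - [[0, 0, -0.05, 0, 0, 0], [0, 0, -0.12, 0, 0, 0], [0, 0, -0.24, 0, 0, 0], [0, 0, -0.36, 0, 0, 0], [0, 0, -0.48, 0, 0, 0]]

```text
clock: 38.48
tcp_pos: [0.54, 0.3624, 0.341]
orientation: [0.001, 0.319, 0.948, 0.001]
wrist_force: [0.7, 0.8, 0.1]
finger_gap: 0.033
grip_force: 39.8
```

```bash
python3 - <<'E'
from h import *
print(move((.541,.3618,.52),np.radians(142.7)),move((.52,0.15,.52),np.radians(130)))
E
```

```text
[-0.0026, 0.0009, -0.3581, 0.0003, 0.0001, 0.0001] [-0.2256, -0.3617, -0.3585, 0.0003, 0.0001, 0.0354]
```

>>> carry_out:
  increments:
    - [[0, 0, -0.12, 0, 0, 0], [0, 0, -0.24, 0, 0, 0], [-0.03, -0.04, -0.359, 0, 0, 0], [-0.09, -0.15, -0.359, 0, 0, 0.015], [-0.16, -0.25, -0.359, 0, 0, 0.03]]

```text
clock: 39.1
tcp_pos: [0.5288, 0.2141, 0.5182]
orientation: [0.001, 0.408, 0.913, 0.001]
wrist_force: [2.0, -0.7, -0.4]
finger_gap: 0.0329
grip_force: 41.2
```

```bash
python3 - <<'E'
from h import *
print(move((.50,0.0,.52),np.radians(112)))
E
```

```text
[-0.2804, -0.3287, -0.004, 0.0004, 0.0002, 0.0552]
```

>>> carry_out:
  increments:
    - [[-0.06, -0.07, -0.004, 0, 0, 0.01], [-0.13, -0.14, -0.004, 0, 0, 0.02], [-0.19, -0.21, -0.004, 0, 0, 0.03], [-0.24, -0.28, -0.004, 0, 0, 0.043], [-0.28, -0.33, -0.004, 0, 0, 0.055]]

```text
clock: 39.72
tcp_pos: [0.4982, -0.001, 0.5205]
orientation: [0.001, 0.56, 0.829, 0.0]
wrist_force: [0.6, -0.2, -0.5]
finger_gap: 0.0328
grip_force: 41.2
```

```bash
python3 ht.py | sed -n '1p;6,$p'; python3 - <<'E'
from h import *
for z in(.52,.23): print(move((.4970,-.1902,z),np.radians(95.5)))
E
```

```text
39.725 [ 0.49815653 -0.00098304  0.52048435] 0.03276159740713864
0.01 1309 [-0.007  -0.0295] [0.0158 0.0286]
0.02 669 [ 0.0038 -0.0153] [0.0157 0.0129]
0.03 579 [ 0.0026 -0.0155] [0.0157 0.0132]
0.04 483 [ 0.0032 -0.0157] [0.0159 0.0125]
0.05 419 [ 0.003  -0.0158] [0.0156 0.0123]
0.06 360 [ 0.0026 -0.016 ] [0.0155 0.0122]
0.07 313 [ 0.003 -0.016] [0.0155 0.0121]
0.08 266 [ 0.0021 -0.0163] [0.0157 0.0119]
0.09 87 [ 0.0054 -0.0156] [0.0152 0.0117]
max z 0.08853402674852359
[-0.3459, -0.1396, 0.0019, 0.0001, 0.0005, 0.045]
[-0.3442, -0.1398, 0.5819, 0.0001, 0.0005, 0.045]
```

>>> carry_out:
  increments:
    - [[-0.09, -0.035, 0, 0, 0, 0.015], [-0.18, -0.07, 0, 0, 0, 0.03], [-0.26, -0.105, 0.0, 0, 0, 0.045], [-0.346, -0.139, 0.06, 0, 0, 0.045], [-0.346, -0.139, 0.18, 0, 0, 0.045]]

```text
clock: 40.4
tcp_pos: [0.5012, -0.1896, 0.43]
orientation: [0.003, 0.671, 0.741, 0.001]
wrist_force: [1.1, -0.9, 0.1]
finger_gap: 0.0328
grip_force: 41.2
```

>>> carry_out:
  increments:
    - [[0, 0, 0.1, 0, 0, 0], [0, 0, 0.2, 0, 0, 0], [0, 0, 0.3, 0, 0, 0], [0, 0, 0.39, 0, 0, 0], [0, 0, 0.39, 0, 0, 0]]

```text
clock: 41.02
tcp_pos: [0.4979, -0.1844, 0.2317]
orientation: [-0.003, 0.669, 0.743, -0.001]
wrist_force: [-0.4, -0.4, -0.2]
finger_gap: 0.0328
grip_force: 41.2
```

>>> carry_out:
  increments:
    - [[0, 0, 0, 0, 0, 0], [0, 0, 0, 0, 0, 0]]

```text
clock: 41.28
tcp_pos: [0.5016, -0.1867, 0.2372]
orientation: [0.002, 0.669, 0.743, 0.001]
wrist_force: [-0.4, 0.1, 0.6]
finger_gap: 0.0326
grip_force: 41.2
```

```bash
python3 - <<'E'
from h import *
for z in(.2,.175):print(move((.4975,-.1902,z),np.radians(95.5)))
E
```

```text
[-0.006, -0.0092, 0.0743, 0.0007, 0.0004, 0.0013]
[-0.0058, -0.0094, 0.1243, 0.0007, 0.0004, 0.0013]
```

>>> carry_out:
  increments:
    - [[-0.006, -0.008, 0, 0, 0, 0.0013], [-0.006, -0.008, 0.0, 0, 0, 0.0013], [-0.006, -0.008, 0.0, 0, 0, 0.0013], [-0.006, -0.008, 0.0, 0, 0, 0.0013]]

```text
clock: 41.78
tcp_pos: [0.4964, -0.1893, 0.2344]
orientation: [-0.0, 0.673, 0.74, 0.0]
wrist_force: [-1.0, -0.4, -1.3]
finger_gap: 0.0326
grip_force: 41.2
```

```bash
python3 - <<'E'
from h import *
for z in(.2,.175):print(move((.4975,-.1902,z),np.radians(95.5)))
E
```

```text
[-0.002, 0.002, 0.0688, 0.0, -0.0, -0.0001]
[-0.002, 0.002, 0.1188, 0.0, -0.0, -0.0001]
```

>>> carry_out:
  increments:
    - [[-0.0015, 0.0015, 0.025, 0, 0, 0], [-0.0015, 0.0015, 0.05, 0, 0, 0], [-0.0015, 0.0015, 0.075, 0, 0, 0], [-0.0015, 0.0015, 0.095, 0, 0, 0], [-0.0015, 0.0015, 0.113, 0, 0, 0]]

```text
clock: 42.4
tcp_pos: [0.4971, -0.1898, 0.1769]
orientation: [-0.0, 0.673, 0.74, 0.0]
wrist_force: [0.4, 0.6, -0.3]
finger_gap: 0.0327
grip_force: 41.2
```

>>> carry_out:
  increments:
    - [[0, 0, 0.004, 0, 0, 0], [0, 0, 0.004, 0, 0, 0]]

```text
clock: 42.65
tcp_pos: [0.4975, -0.1903, 0.1767]
orientation: [0.001, 0.673, 0.74, -0.0]
wrist_force: [-1.2, 1.3, 5.6]
finger_gap: 0.0329
grip_force: 41.2
```

Bottomed softly. Releasing and rising.

>>> carry_out:
  increments:
    - [[0, 0, 0, 0, 0, 0], [0, 0, 0, 0, 0, 0], [0, 0, 0, 0, 0, 0], [0, 0, 0, 0, 0, 0], [0, 0, -0.06, 0, 0, 0]]
  jaw: 0.35

```text
clock: 43.28
tcp_pos: [0.4958, -0.1891, 0.2039]
orientation: [-0.003, 0.673, 0.74, -0.0]
wrist_force: [0.8, -0.3, -0.2]
finger_gap: 0.0553
grip_force: 0.0
```

>>> carry_out:
  increments:
    - [[0, 0, -0.12, 0, 0, 0], [0, 0, -0.24, 0, 0, 0], [-0.1, 0, -0.32, 0, 0, 0], [-0.16, 0, -0.4, 0, 0, 0], [-0.18, 0, -0.42, 0, 0, 0]]

```text
clock: 43.9
tcp_pos: [0.5063, -0.2818, 0.4183]
orientation: [0.002, 0.673, 0.739, 0.0]
wrist_force: [1.0, -0.0, 0.2]
finger_gap: 0.0554
grip_force: 0.0
```

>>> carry_out:
  increments:
    - [[0, 0, 0, 0, 0, 0], [0, 0, 0, 0, 0, 0]]

```text
clock: 44.15
tcp_pos: [0.5057, -0.279, 0.4149]
orientation: [-0.001, 0.672, 0.74, 0.0]
wrist_force: [0.2, 0.8, 0.5]
finger_gap: 0.0556
grip_force: 0.0
```

```bash
python3 - <<'E'
exec(open("chk.py").read())
for n in["switch","open_tube"]: print(n,[(np.round(r["position"],4).tolist(),round(r["score"],2)) for r in env.find_in("wrist",n)])
Q=rect(W,(.38,-.34),(.48,-.24),.057,.069);print("rocker",len(Q),Q.max(0),cv2.minAreaRect(np.float32(Q[:,:2]*1000)))
a=ortho(d,.38,.48,-.34,-.24,.062,4000);cv2.imwrite("pics/rock.png",np.hstack([a,cv2.resize(d["frame"],None,fx=.62,fy=.62)[:,:400] if 0 else cv2.resize(d["frame"][0:400,120:520],(400,400))]))
t=env.read_camera("top");cv2.imwrite("pics/top2.png",t["frame"])
E
```

```text
44.15 [ 0.50566254 -0.27901964  0.4149446 ]
0.079 8440 0.08348897071609004 ((539.9974365234375, -227.08074951171875), (132.12643432617188, 131.46035766601562), 5.593501567840576)
0.119 1364 0.12318622607500189 ((535.7694091796875, -233.61050415039062), (123.45890808105469, 123.27745056152344), 12.759538650512695)
0.14 1181 0.14574649946321405 ((546.3628540039062, -210.52377319335938), (91.04902648925781, 37.75603485107422), 68.48945617675781)
tilt [ 0.00133622 -0.00400218  0.08200309]
clamp [ 0.53449901 -0.35776432  0.10006235] [ 0.5678015  -0.30012457  0.21239132]
cap 1117 [ 495.3 -189.5] 16.1 0.19932817 [322.  97.]
cap 277 [ 575.  -189.7] 13.7 0.19931069 [421. 110.]
switch [([0.4371, -0.3053, 0.0565], 0.95)]
open_tube [([0.5491, -0.2777, 0.1226], 0.68)]
rocker 1278 [ 0.47930555 -0.24002022  0.06896958] ((438.77374267578125, -290.71173095703125), (72.70114135742188, 105.08152770996094), 5.76375150680542)
```

View pics/rock.png

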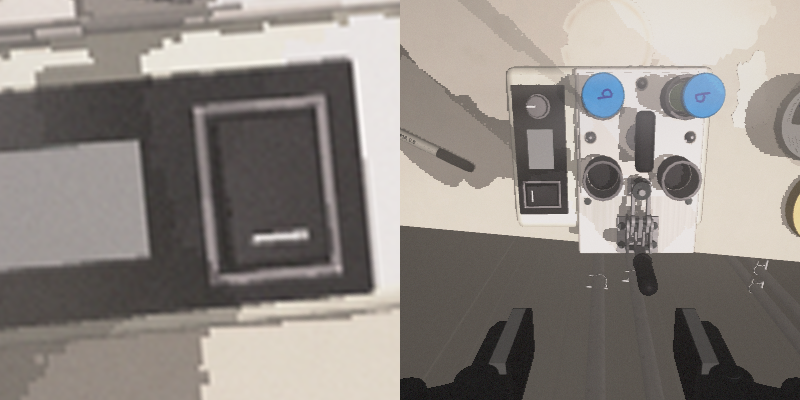

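Picture: both blue tubes stand in the left sockets at (604,95) and (704,95), cap tops at z .199. The clamp is upright. The rocker frame is centred at (268,190), its near-end mark at (280,237), so the pivot is at about (.4325,-.307). I'll press with one open finger while the other hangs in front of the housing.

```bash
python3 - <<'E'
from h import *
for z in(.25,.11):print(move((.3705,-.313,z),np.radians(95.5)))
E
```

```text
[-0.0425, -0.2754, 0.3309, -0.0001, -0.0001, 0.0001]
[-0.0427, -0.2752, 0.6109, -0.0001, -0.0001, 0.0001]
```

>>> carry_out:
  increments:
    - [[-0.02, -0.12, 0, 0, 0, 0], [-0.042, -0.24, 0.05, 0, 0, 0], [-0.0425, -0.275, 0.15, 0, 0, 0], [-0.0425, -0.275, 0.26, 0, 0, 0], [-0.0425, -0.275, 0.33, 0, 0, 0]]
  jaw: 0

```text
clock: 44.98
tcp_pos: [0.3696, -0.3125, 0.2483]
orientation: [-0.001, 0.673, 0.74, 0.0]
wrist_force: [-0.2, -0.4, 0.4]
finger_gap: 0.0855
grip_force: 0.0
```

>>> carry_out:
  increments:
    - [[0, 0, 0.08, 0, 0, 0], [0, 0, 0.16, 0, 0, 0], [0, 0, 0.24, 0, 0, 0], [0, 0, 0.28, 0, 0, 0], [0, 0, 0.28, 0, 0, 0]]

```text
clock: 45.6
tcp_pos: [0.3699, -0.3121, 0.1093]
orientation: [-0.002, 0.672, 0.74, 0.0]
wrist_force: [-0.2, -0.1, 0.9]
finger_gap: 0.0854
grip_force: 0.0
```

```bash
python3 - <<'E'
from h import *
s=env.get_state();d=wristRt(env.read_camera("wrist"),s);cv2.imwrite("pics/press.png",d["frame"])
print(s["tcp_pos"],move((.3705,-.313,.075),np.radians(95.5)))
E
```

```text
[ 0.36991032 -0.3120995   0.10925528] [0.0, -0.0003, 0.0711, -0.0001, -0.0002, 0.0]
```

View pics/press.png

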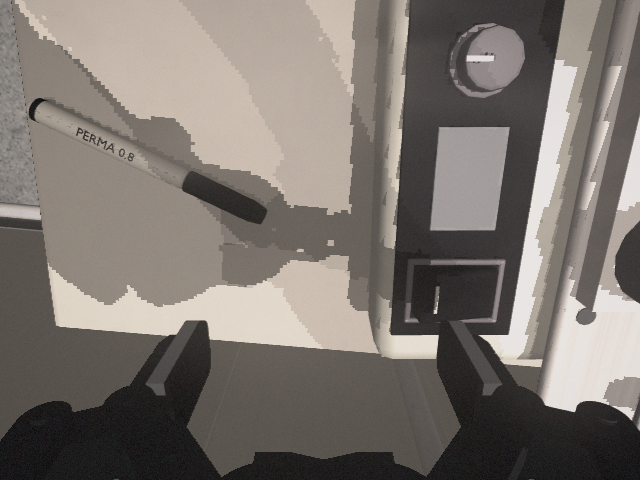

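The picture shows the right finger tip at (450,330) above the housing. The rocker frame spans (408..505, 260..322) with its mark at (437,300). Checking tip and rocker positions by depth.

```bash
python3 - <<'E'
from h import *
s=env.get_state();d=wristRt(env.read_camera("wrist"),s);W=cloud(d)
def px(X):
    c=d["R"]@X+d["t"];p=d["intrinsics"]@c;return np.round(p[:2]/p[2],0)
for uv in((437,300),(415,290),(455,262),(408,320),(505,262),(498,320),(460,325),(450,330),(480,380),(470,345)):
    print(uv,np.round(W[uv[1],uv[0]],4))
q=s["orientation"];R=Ro.from_quat([q[1],q[2],q[3],q[0]]).as_matrix()
T=(W-s["tcp_pos"])@R
m=(T[...,1]>.035)&(T[...,1]<.07)&(abs(T[...,0])<.02)&(T[...,2]<.03)
Q=T[m];print("finger tool",Q.min(0),Q.max(0));k=Q[Q[:,2]>Q[:,2].max()-.004];print(k.min(0),k.max(0))
E
```

```text
(437, 300) [ 0.4233 -0.3111  0.0646]
(415, 290) [ 0.4134 -0.309   0.0602]
(455, 262) [ 0.4308 -0.2942  0.0569]
(408, 320) [ 0.4142 -0.3282  0.0552]
(505, 262) [ 0.4557 -0.2928  0.0544]
(498, 320) [ 0.4594 -0.3239  0.0553]
(460, 325) [ 0.4162 -0.2972  0.111 ]
(450, 330) [ 0.4117 -0.2976  0.1143]
(480, 380) [ 0.4122 -0.2973  0.1406]
(470, 345) [ 0.4153 -0.297   0.1236]
finger tool [-0.01157441  0.03500511 -0.06489038] [0.01938021 0.0699998  0.0073411 ]
[-0.00993894  0.04146318  0.00336411] [0.01109848 0.04821954 0.0073411 ]
```

>>> carry_out:
  increments:
    - [[-0.006, 0.014, 0, 0, 0, 0], [-0.006, 0.014, 0.03, 0, 0, 0], [-0.006, 0.014, 0.06, 0, 0, 0], [-0.006, 0.014, 0.07, 0, 0, 0], [-0.006, 0.014, 0.07, 0, 0, 0]]

```text
clock: 46.32
tcp_pos: [0.3777, -0.3156, 0.075]
orientation: [-0.001, 0.673, 0.74, 0.0]
wrist_force: [-0.5, 1.0, 0.1]
finger_gap: 0.0852
grip_force: 0.0
```

>>> carry_out:
  increments:
    - [[0, 0, 0.006, 0, 0, 0], [0, 0, 0.01, 0, 0, 0], [0, 0, 0.014, 0, 0, 0]]

```text
clock: 46.7
tcp_pos: [0.378, -0.3166, 0.0694]
orientation: [0.0, 0.673, 0.74, -0.0]
wrist_force: [-5.6, 0.4, 7.8]
finger_gap: 0.0853
grip_force: 3.9
```

>>> carry_out:
  increments:
    - [[0, 0, 0.003, 0, 0, 0], [0, 0, 0.006, 0, 0, 0], [0, 0, 0.008, 0, 0, 0]]

```text
clock: 47.08
tcp_pos: [0.3771, -0.3168, 0.0674]
orientation: [0.0, 0.673, 0.74, -0.001]
wrist_force: [-15.0, 4.1, 30.2]
finger_gap: 0.0853
grip_force: 16.2
```

>>> carry_out:
  increments:
    - [[0, 0, -0.05, 0, 0, 0], [0, 0, -0.1, 0, 0, 0], [0, -0.05, -0.2, 0, 0, 0], [0, -0.05, -0.3, 0, 0, 0], [0, -0.05, -0.3, 0, 0, 0]]

```text
clock: 47.7
tcp_pos: [0.3549, -0.3207, 0.2192]
orientation: [0.004, 0.673, 0.74, -0.001]
wrist_force: [1.2, -1.0, -0.8]
finger_gap: 0.0857
grip_force: 0.0
```

```bash
python3 - <<'E'
from h import *
s=env.get_state();d=wristRt(env.read_camera("wrist"),s);W=cloud(d)
u=np.array([.995,.096])
for r in(-.016,-.012,-.008,-.004,.004,.008,.012,.016):
    p=np.array([.435,-.310])+u*r
    Q=rect(W,p-.002,p+.002,.045,.08);print(r,len(Q),np.round(np.median(Q[:,2]),4) if len(Q) else 0)
print(s["tcp_pos"],s["wrist_force"])
a=ortho(d,.38,.48,-.34,-.24,.062,4000);cv2.imwrite("pics/rock2.png",np.hstack([a,cv2.resize(d["frame"][80:480,200:600],(400,400))]))
E
```

```text
-0.016 33 0.061
-0.012 30 0.0614
-0.008 30 0.0622
-0.004 32 0.0629
0.004 32 0.0643
0.008 32 0.0653
0.012 27 0.0659
0.016 8 0.0614
[ 0.35491769 -0.32074492  0.21916467] [ 1.2015522  -0.97161936 -0.84428564]
```

View pics/rock2.png

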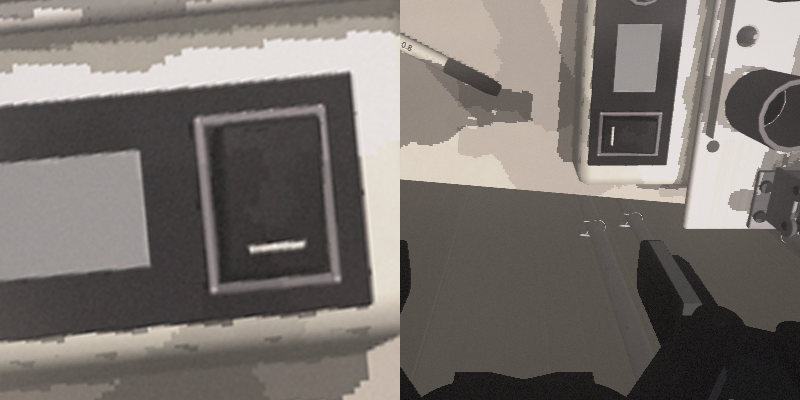

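The rocker now slopes the other way: far end up at 65.9 mm, near end at 61.4 mm, about 0.18 rad past level, so it is on. I'll back off and do a final check.

>>> carry_out:
  increments:
    - [[0, 0, -0.1, 0, 0, 0], [0, 0.1, -0.2, 0, 0, 0], [0, 0.2, -0.3, 0, 0, 0], [0, 0.25, -0.35, 0, 0, 0], [0, 0.25, -0.35, 0, 0, 0]]

```text
clock: 48.38
tcp_pos: [0.4807, -0.3069, 0.3903]
orientation: [0.001, 0.671, 0.741, 0.0]
wrist_force: [0.2, 0.1, -0.2]
finger_gap: 0.0855
grip_force: 0.0
```

>>> carry_out:
  increments:
    - [[0, 0, 0, 0, 0, 0], [0, 0, 0, 0, 0, 0], [0, 0, 0, 0, 0, 0]]

```text
clock: 48.75
tcp_pos: [0.4766, -0.3065, 0.3889]
orientation: [-0.001, 0.673, 0.74, 0.0]
wrist_force: [0.7, -0.4, 0.7]
finger_gap: 0.0854
grip_force: 0.0
```

```bash
python3 - <<'E'
exec(open("chk.py").read())
t=env.read_camera("top"); print("open",[(np.round(r["position"],3).tolist(),round(r["score"],2)) for r in env.find_in("top","open_tube")])
print("tubes",[(np.round(r["position"],3).tolist(),round(r["score"],2)) for r in env.find_in("top","tube_1")])
print(env.get_state()["wrist_force"])
E
```

```text
48.75 [ 0.47662561 -0.30654781  0.38893163]
0.079 9667 0.08344194647426448 ((540.105224609375, -227.24981689453125), (132.16171264648438, 131.6116180419922), 5.54762601852417)
0.119 1953 0.12303036406551525 ((538.0306396484375, -229.26808166503906), (123.75724792480469, 124.1335678100586), 7.899510383605957)
0.14 1506 0.1455972200308977 ((536.2025756835938, -218.5459747314453), (92.6435317993164, 76.22106170654297), 15.254280090332031)
tilt [ 0.00176828 -0.00292776  0.08201513]
clamp [ 0.53359109 -0.35787904  0.10000008] [ 0.5678405  -0.30002512  0.21255934]
cap 420 [ 493.3 -183.6] 14.1 0.1991966 [364.  42.]
cap 1638 [ 575.6 -182.5] 16.3 0.19928381 [480.  57.]
cap 519 [ 495.5 -195.5] 14.0 0.19927025 [366.  71.]
open [([0.491, 0.398, 0.089], 0.63), ([0.538, -0.24, 0.084], 0.56)]
tubes [([0.574, -0.176, 0.196], 0.56), ([0.454, 0.49, 0.115], 0.56), ([0.492, -0.183, 0.2], 0.51), ([0.535, 0.49, 0.117], 0.5), ([0.399, 0.421, 0.116], 0.48)]
[-0.48665389 -0.21200746  0.26818619]
```

All in place, so I'm handing in.

```bash
python3 -c "
from workcell import env
print(env.hand_in())"
```

```text
the job is handed in; nothing more can be done
None
```

The job is handed in, but the hand-in gave no verdict back: by my last camera checks the platform sits flat on its studs with the clamp snapped shut, both capped tubes (only two were in the rack) are fully down in their own sockets, the rocker is on, and the uncapped tube is still in the rack.

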